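Clamp the meter in its bench holder

TASK

Two bench holders with sliding stops stand on the worktop. On the one that holds the hand-held pH meter, slide the stop along its rail up against the end of the meter, then flip that stop's cam lever fully over, away from the robot, to lock it. Leave the meter lying in its holder and leave the lever of the other holder, which has a small box in it, standing up.

Things in the scene. Friction and masses are not known exactly. Their poses are not given: they have to be found in the camera images.
- stop_pivot (a point): Lever pivot at the middle of the meter holder's sliding stop (grey block 42 x 40 mm, ears up to 63 mm above worktop), 55 mm above worktop. +y: along the rail, away from the meter (slide the stop to -y, about 1.5 N while unlocked); +x: across the rail, away from the robot; z up, whatever the lever does. The stop's jaw reaches 81 mm to -x; its face toward the meter is 20 mm to -y of this point.
- lever (a joint): Black cam lever of the meter's holder, 82 mm from stop_pivot to its end; bar 14 mm wide (y), 10 thick, thumb pad 18 wide, 14 thick at 58 to 82 mm. Rad: 0 upright, unlocked; grows as it tips to +x of stop_pivot; 1.57 level, locked (end stop). Starts at -0.15 to 0.2, stays put. Light, then binds from about 1.1 (push up to about 10 N), over centre at 1.43. Can be pinched across y to draw the stop.
- meter: Yellow hand-held meter, 150 x 66 x 41 mm, 0.25 kg, loose, lying on the holder's fixed grey plate (124 x 300 x 10 mm), one end against the plate's end fence or within 4 mm of it. Origin: centre of its underside, 10 mm above the worktop; x axis along its length and the rail. The end facing the stop is 75 mm from the origin (to +y of stop_pivot), 45 to 90 mm from the stop's face at the start.
- spare_lever (a joint): The like cam lever on the other holder, of the same shape, which holds a small blue and cream box (40 x 74 x 25 mm): 0 upright, 1.57 locked. It starts within 0.2 of upright and must stay up.
There are look-alikes about, which are no part of the job. Of the things that look like the meter, the larger one is meant.

How it is judged:
By the outcome, as a careful person would: the job done as asked, in the order asked, and still so for the second after the job is handed in, with the robot touching nothing.
It also fails if it takes over 38 s, if anything falls off the work surface, if the arm or the gripper's body presses on something with over 40 N, if the wrist force passes 120 N, or if a joint passes its speed limit or range.

ROBOT

A 6-joint arm with a two-finger parallel gripper is mounted at the origin on a cart in front of the work surface, level with it; the furniture and walls round the work are solid. World frame = base frame: x ahead of the robot, y to its left, z up, the work surface at z = 0. Lengths are in m, angles in rad, forces in N, time in s.
With the tool pointing down it reaches from about 0.425 to 0.95 m from the base axis. Payload 3.5 kg.
Tool frame: the origin (TCP) lies on the mounting face of the last link; the fingertips stand 173 mm ahead of it and the grasp point (between the pads) lies 155 mm ahead of it; z points along the fingers, x is the direction in which the jaws open and shut, and the axes are right-handed (so a half turn about z gives the same grasp; the last joint's range is limited). The gripper opens to 85 mm and grips with 20 to 120 N. Pads are 22 mm wide; open, the fingers measure 114 mm over their backs; the gripper's body (76 mm by 85 mm) begins 54 mm behind the grasp point. The pads swing forward as they close: fully open they stand 13 mm farther back than shut.
Start: joints at [1, 0.286, 1.577, -0, 1.279, -0.15], TCP at [0.276, 0.616, 0.405] pointing down, gripper open.
Joint ranges: [-2.77, 2.77], [-0.9, 2.22], [0.21, 2.48], [-1.53, 4.67], [0.24, 2.81], [-2.84, 2.84]. Speed limits (rad/s): [2.79, 2.79, 3.14, 3.14, 3.14, 3.14].

INTERFACE

Orientations are given as a unit quaternion [x, y, z, w].
In Python, from plant import get_state, read_camera, sign_off gives the robot as it stands.
- The arm moves only by the shell command python3 -m jog 'ROWS' [FORCE]. ROWS is JSON, a list of rows, each an object of numbers: "grip": the closure, from 0 (fully open) to 1 (shut); "x", "y", "z": the shift along the tool's x, y, z in mm; "rx", "ry", "rz": the turn, a rotation vector about the tool's x, y, z in degrees. A call has 1 to 8 rows; each row shifts and turns the commanded pose from where the row before left it, along the tool's axes as they then stand; what a row does not reach is not made up. A row lasts 1/12 s, in which the tool goes at most 41.7 mm and 7.16 degrees, less where a joint would pass 70% of its speed; a pose out of reach is approached as far as the arm can. A call with a gripper value outside its range is refused whole. The fingers move at their own pace and stop on an object; FORCE is the grip in N (left out, the last holds). Time passes only in rows, so rows that do not move let the fingers close. It gives the time, the measured TCP pose, the force and the opening at its end, in the units of the state.
- get_state(): the state, without advancing time (a new reading comes with each control period).
- read_camera(name): name is "side" or "top"; returns a dict with "frame" (480x640x3 uint8, red, green, blue), "intrinsics" (3x3 intrinsics, pixels), "R" (3x3) and "t" (3): a world point X has camera coordinates R X + t. Camera axes: x right, y down, z forward; pixel columns grow to the right and rows downward; lengths in m; the calibration is good to about 2 mm. A picture is of the moment at which its call begins. There is no depth.
- sign_off(): hands the job in, once; it reports no verdict.
The state is a dict: "time": time; "qpos": joint angles; "dq": joint speeds; "joint_efforts": joint torques, N m; "eef_pos": TCP position; "tcp_rot": TCP orientation; "contact_force": force on the tool from outside, world axes, zero at the start; "wrist_torque": the same for the moment, N m; "opening": opening from 0.0 (shut) to 1.0 (fully open).
Only numpy, scipy, OpenCV 4.12 (cv2) and the standard library are available. Lean on these libraries where they do the work, as an engineer would, in place of code of your own. Each camera call takes 0.05 s, during which the arm holds its last target.

## Working session

There is one attempt and no reset: what is moved stays moved. The work goes in short steps, Python scripts to look and compute and a shell command to move; the robot and the scene stay as the last step left them, time stands still between calls to the robot, and variables do not carry over. Pictures are saved under pics/ and viewed, and the job is handed in when it is done.

```bash
ls; mkdir -p pics
python3 - <<'E'
from plant import *
import cv2,pickle
s=get_state();print(s)
for n in("side","top"):
    d=read_camera(n);cv2.imwrite(f"pics/{n}0.png",d["frame"][:,:,::-1]);pickle.dump(d,open(f"{n}0.pkl","wb"));print(n,d["intrinsics"],d["R"],d["t"])
E
```

```text
pics
{'time': 0.0, 'qpos': array([ 1.00000493e+00,  2.87215496e-01,  1.57820603e+00, -1.23234899e-05,
        1.27858050e+00, -1.50010281e-01]), 'dq': array([-8.64915836e-05, -1.17725978e-04, -2.54743907e-04, -7.77722671e-04,
       -1.49531883e-03,  5.98755158e-04]), 'joint_efforts': array([-8.84798283e-06, -4.05963814e+01, -2.92636800e+01, -1.29657524e-04,
        5.79869054e-03, -1.68544295e-05]), 'eef_pos': array([0.27556201, 0.61591414, 0.40329773]), 'tcp_rot': array([ 8.39186588e-01,  5.43842273e-01, -1.09508504e-03,  5.02087860e-04]), 'contact_force': array([-0.13187724,  0.42682195,  0.05440917]), 'wrist_torque': array([0.00112473, 0.00875451, 0.01991037]), 'opening': 0.9975546588149264}
side [[449.14205941   0.         318.73554395]
 [  0.         449.14205941 238.67357607]
 [  0.           0.           1.        ]] [[-0.85394486  0.52035779 -0.00244071]
 [ 0.43041693  0.70369392 -0.56529296]
 [-0.29243708 -0.48377954 -0.82488661]] [ 0.35229767 -0.2397081   1.30327477]
top [[552.00937709   0.         312.47877242]
 [  0.         552.00937709 231.45007483]
 [  0.           0.           1.        ]] [[ 1.30416622e-02 -9.99914836e-01  4.86227327e-04]
 [-9.82439657e-01 -1.29042485e-02 -1.86133825e-01]
 [ 1.86124247e-01  1.94980545e-03 -9.82524281e-01]] [0.0699648  0.49509081 1.31704488]
```

```bash
sleep 1; ls pics
```

```text
side0.png
top0.png
```

View pics/top0.png

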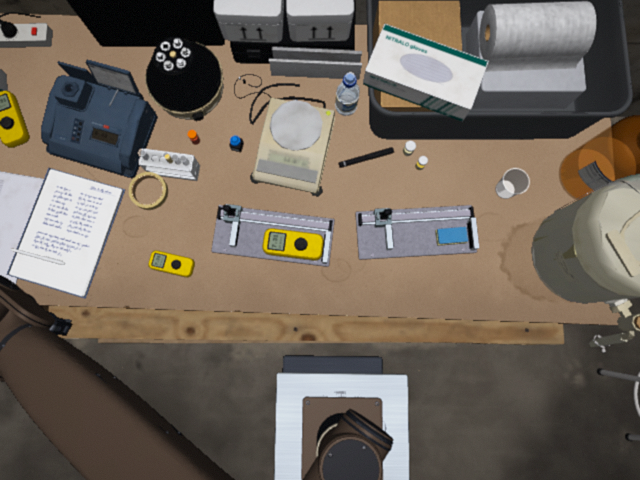

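View pics/side0.png

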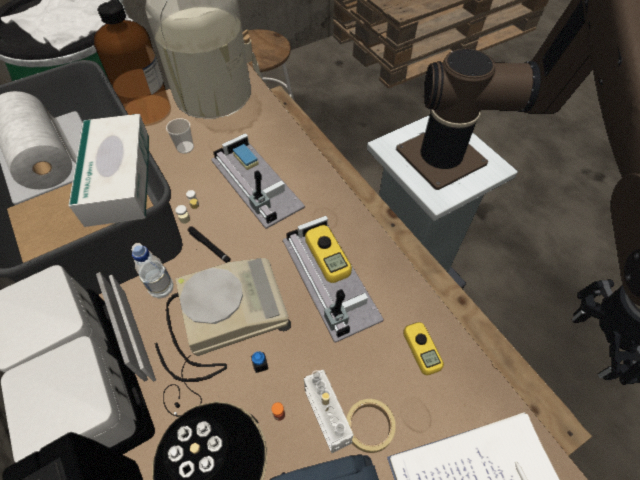

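Run:
```python
import cv2
a=cv2.imread("pics/top0.png")[195:275,205:345];cv2.imwrite("pics/topc.png",cv2.resize(a,None,fx=5.5,fy=5.5,interpolation=cv2.INTER_CUBIC))
a=cv2.imread("pics/side0.png")[205:345,275:395];cv2.imwrite("pics/sidec.png",cv2.resize(a,None,fx=4.2,fy=4.2,interpolation=cv2.INTER_CUBIC))
```

```text
(no output)
```

View pics/topc.png

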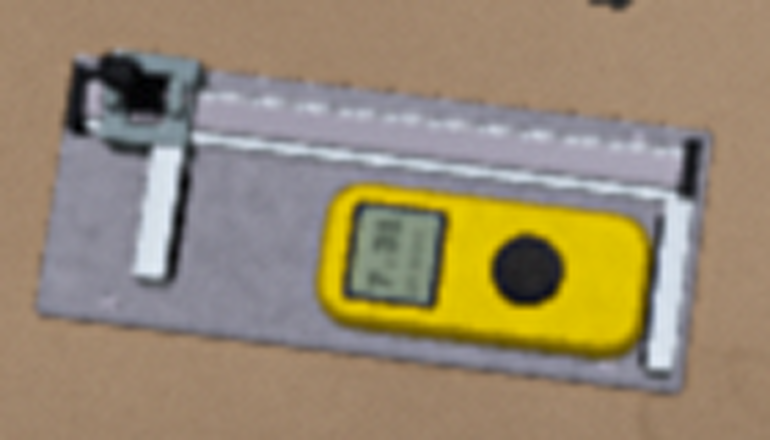

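View pics/sidec.png

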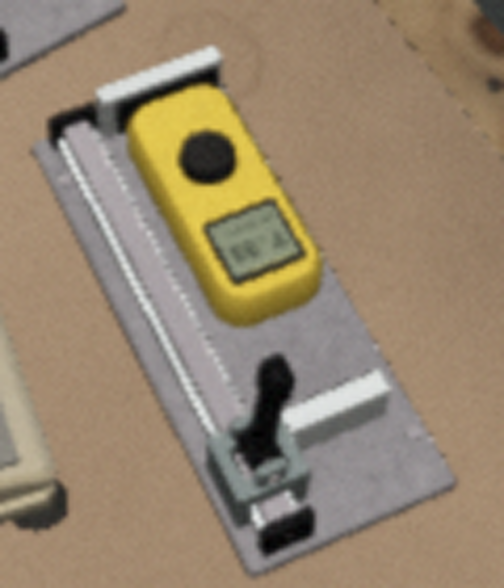

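```bash
cat > h.py <<'E'
import numpy as np,pickle,cv2
def load(n,f=None): return pickle.load(open(f or f"{n}0.pkl","rb"))
def onz(d,uv,z):
    K,R,t=d["intrinsics"],d["R"],d["t"]
    r=R.T@np.linalg.inv(K)@np.array([uv[0],uv[1],1.]);c=-R.T@t
    return c+r*(z-c[2])/r[2]
def proj(d,X):
    p=d["intrinsics"]@(d["R"]@np.asarray(X)+d["t"]);return p[:2]/p[2]
def tri(ds,uvs):
    P=[d["intrinsics"]@np.c_[d["R"],d["t"]] for d in ds]
    X=cv2.triangulatePoints(P[0],P[1],np.array(uvs[0],float),np.array(uvs[1],float)).ravel();return X[:3]/X[3]
T=lambda u,v:(u/5.5+205-.4,v/5.5+195-.4)
S=lambda u,v:(u/4.2+275-.4,v/4.2+205-.4)
E
python3 - <<'E'
from h import *
np.set_printoptions(precision=4,suppress=True)
t=load("top");s=load("side")
print("cams",-t["R"].T@t["t"],-s["R"].T@s["t"])
c=[onz(t,T(*p),.01) for p in[(78,58),(712,130),(682,390),(38,312)]]
for p in c:print(p)
print("sizes",[np.linalg.norm(c[i]-c[(i+1)%4]) for i in range(4)])
for p in[(32,148),(255,575),(455,483)]:print("side",onz(s,S(*p),.01))
d=(c[0]-c[1])+(c[3]-c[2]);print("rail dir +y ang",np.degrees(np.arctan2(d[1],d[0])))
print("levertip",tri([t,s],[T(118,70),S(277,368)]))
# jaw tip corners? jaw on top image
for p in[(133,278),(168,280),(185,148)]:print("jaw z30",onz(t,T(*p),.03))
for p in[(318,310),(600,356),(655,235),(345,185)]:print("meter",onz(t,T(*p),.045))
E
```

```text
cams [0.2404 0.0738 1.3861] [0.7851 0.6159 0.9404]
[0.5664 0.3173 0.01  ]
[0.536 0.022 0.01 ]
[0.4146 0.0349 0.01  ]
[0.4467 0.3303 0.01  ]
sizes [np.float64(0.29686055259294436), np.float64(0.12209351075095184), np.float64(0.29704795980157994), np.float64(0.1204064689971092)]
side [0.5352 0.0254 0.01  ]
side [0.5654 0.32   0.01  ]
side [0.447  0.3322 0.01  ]
rail dir +y ang 83.96186485944328
levertip [0.5311 0.278  0.1367]
jaw z30 [0.4598 0.2843 0.03  ]
jaw z30 [0.4591 0.2684 0.03  ]
jaw z30 [0.5202 0.263  0.03  ]
meter [0.444  0.1988 0.045 ]
meter [0.425  0.0726 0.045 ]
meter [0.48   0.0486 0.045 ]
meter [0.501  0.1883 0.045 ]
```

```bash
cat > ov.py <<'E'
from h import *
def frame(a=83.96):
    a=np.radians(a);ey=np.array([np.cos(a),np.sin(a),0]);ex=np.array([ey[1],-ey[0],0]);return ex,ey
def overlay(d,px,py,th,crop,sc,out,a=83.96):
    ex,ey=frame(a);P=ex*px+ey*py+np.array([0,0,.055])
    x0,y0,x1,y1=crop
    im=cv2.resize(np.ascontiguousarray(d["frame"][y0:y1,x0:x1,::-1]),None,fx=sc,fy=sc,interpolation=cv2.INTER_CUBIC)
    def L(A,B,c):
        q=[tuple(int(round(v)) for v in ((proj(d,X)-[x0,y0]+.5)*sc-.5)) for X in(A,B)]
        cv2.line(im,q[0],q[1],c,1,cv2.LINE_AA)
    def box(o,R,lo,hi,c):
        C=[[o+R@np.array([[lo,hi][i][0],[lo,hi][j][1],[lo,hi][k][2]]) for k in(0,1)] for i in(0,1) for j in(0,1)]
        for k in(0,1):
            for i,j in((0,1),(1,3),(3,2),(2,0)):L(C[i][k],C[j][k],c)
        for i in range(4):L(C[i][0],C[i][1],c)
    R=np.c_[ex,ey,[0,0,1]]
    box(P,R,[-.021,-.02,-.03],[.021,.02,.008],(0,0,255))
    box(P,R,[-.081,-.02,-.04],[-.021,-.004,-.02],(255,255,0))
    ez=np.array([0,0,1.]);lz=np.cos(th)*ez+np.sin(th)*ex;lx=np.cos(th)*ex-np.sin(th)*ez
    Rl=np.c_[lx,ey,lz]
    box(P,Rl,[-.007,-.009,.058],[.007,.009,.082],(0,255,0));box(P,Rl,[-.005,-.007,0],[.005,.007,.058],(255,0,255))
    cv2.imwrite(out,im);print(P)
E
python3 - <<'E'
from ov import *
overlay(load("top"),.509,.3345,-.12,(205,195,275,255),8,"pics/o1.png")
overlay(load("side"),.509,.3345,-.12,(315,275,385,345),8,"pics/o2.png")
E
```

```text
[0.54137139 0.27908471 0.055     ]
[0.54137139 0.27908471 0.055     ]
```

View pics/o1.png

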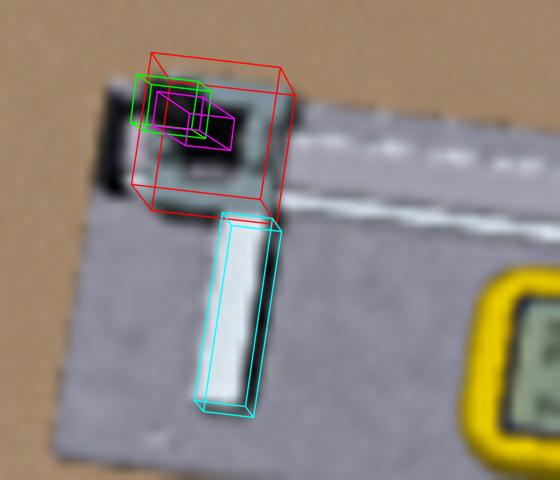

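View pics/o2.png

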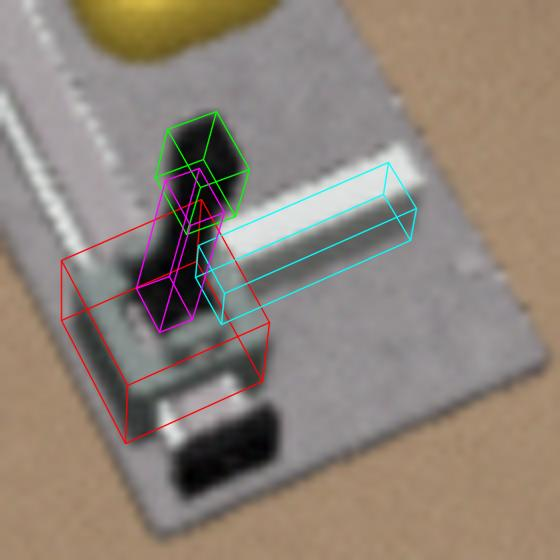

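```bash
sed -i 's/\[-.081,-.02,-.04\],\[-.021,-.004,-.02\]/[-.081,-.02,-.033],[-.021,-.004,-.013]/' ov.py
python3 - <<'E'
from ov import *
overlay(load("top"),.505,.3335,-.08,(205,195,275,255),8,"pics/o1.png")
overlay(load("side"),.505,.3335,-.08,(315,275,385,345),8,"pics/o2.png")
a=cv2.imread("pics/o1.png");b=cv2.imread("pics/o2.png");a=cv2.copyMakeBorder(a,0,80,0,0,0);cv2.imwrite("pics/o3.png",cv2.resize(np.hstack([a,b]),(800,400)))
E
```

```text
[0.53728837 0.27851115 0.055     ]
[0.53728837 0.27851115 0.055     ]
```

View pics/o3.png

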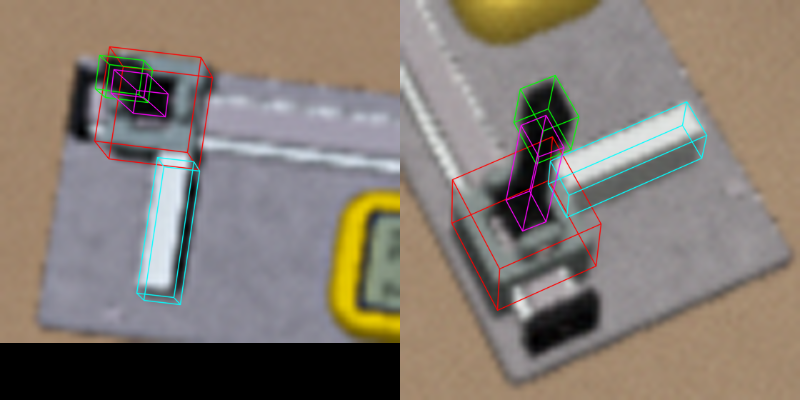

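```bash
cat >> h.py <<'E'
from scipy.spatial.transform import Rotation as Ro
def st():
    from plant import get_state
    s=get_state();R=Ro.from_quat(s["tcp_rot"]);a=np.radians(83.96);ey=np.array([np.cos(a),np.sin(a),0]);ex=np.array([ey[1],-ey[0],0])
    g=s["eef_pos"]+R.as_matrix()[:,2]*.155
    f=s["contact_force"]
    print("t %.2f grasp"%s["time"],g.round(4),"rail x',y',z (mm)",np.round([1e3*g@ex,1e3*g@ey,1e3*g[2]],1),"F x'y'z",np.round([f@ex,f@ey,f[2]],2),"open %.3f"%s["opening"])
    Rt=np.c_[ey,ex,[0,0,-1]]
    print("rot err tool deg",np.degrees((R.inv()*Ro.from_matrix(Rt)).as_rotvec()).round(2),"q",s["qpos"].round(2))
    return s,R
E
python3 - <<'E'
from h import *
t=load("top");s=load("side")
print("balance corner",tri([t,s],[(252,182),(290,320)]),tri([t,s],[(320,190),(275,258)]))
for z in(.025,.04):print("meter end",z,onz(t,T(320,255),z)@[.105,.994,0], "want face .3135")
print("stop spare lever tip",onz(t,(382,212),.137))
st()
E
python3 -m jog '[{"rz":-6},{"rz":-6},{"rz":-6}]'; python3 -c "
from h import *
st()"
```

```text
balance corner [0.62584599 0.23192879 0.0240126 ] [0.59388676 0.06604083 0.03626688]
meter end 0.025 0.24885921911648187 want face .3135
meter end 0.04 0.2472030564317537 want face .3135
stop spare lever tip [ 0.52499837 -0.08433351  0.137     ]
t 0.10 grasp [0.2754 0.6157 0.2485] rail x',y',z (mm) [209.1 641.2 248.5] F x'y'z [-0.28  0.36 -0.41] open 0.999
rot err tool deg [ -0.04   0.12 -18.07] q [ 1.    0.29  1.58 -0.    1.28 -0.15]
t 0.10 grasp [0.2754 0.6157 0.2485] rail x',y',z (mm) [209.1 641.2 248.5] F x'y'z [-0.28  0.36 -0.41] open 0.999
rot err tool deg [ -0.04   0.12 -18.07] q [ 1.    0.29  1.58 -0.    1.28 -0.15]$[0]: bad value
```

```bash
python3 -m jog '[{"grip":0,"x":0,"y":0,"z":0,"rx":0,"ry":0,"rz":-6},{"grip":0,"x":0,"y":0,"z":0,"rx":0,"ry":0,"rz":-6},{"grip":0,"x":0,"y":0,"z":0,"rx":0,"ry":0,"rz":-6}]'; python3 -c "
from h import *
st()"
```

```text
time: 0.35
eef_pos: [0.2756, 0.616, 0.4039]
tcp_rot: [0.742, 0.67, -0.001, 0.0]
contact_force: [0.5, -0.5, -0.4]
opening: 0.999
t 0.35 grasp [0.2755 0.6158 0.2489] rail x',y',z (mm) [209.2 641.4 248.9] F x'y'z [ 0.58 -0.39 -0.38] open 0.999
rot err tool deg [-0.04  0.08  0.23] q [ 1.    0.29  1.58 -0.    1.28 -0.47]
```

```bash
python3 -m jog '[{"grip":0,"x":-25,"y":24},{"grip":0,"x":-25,"y":24},{"grip":0,"x":-25,"y":24},{"grip":0,"x":-25,"y":24},{"grip":0,"x":-25,"y":24},{"grip":0,"x":-25,"y":24},{"grip":0,"x":-25,"y":24},{"grip":0,"x":-25,"y":24}]'; python3 -c "
from h import *
st()"
```

```text
t 0.35 grasp [0.2755 0.6158 0.2489] rail x',y',z (mm) [209.2 641.4 248.9] F x'y'z [ 0.58 -0.39 -0.38] open 0.999
rot err tool deg [-0.04  0.08  0.23] q [ 1.    0.29  1.58 -0.    1.28 -0.47]$[0]: bad value
```

All keys are needed.

```bash
python3 -m jog '[{"grip":0,"x":-25,"y":24,"z":0,"rx":0,"ry":0,"rz":0},{"grip":0,"x":-25,"y":24,"z":0,"rx":0,"ry":0,"rz":0},{"grip":0,"x":-25,"y":24,"z":0,"rx":0,"ry":0,"rz":0},{"grip":0,"x":-25,"y":24,"z":0,"rx":0,"ry":0,"rz":0},{"grip":0,"x":-25,"y":24,"z":0,"rx":0,"ry":0,"rz":0},{"grip":0,"x":-25,"y":24,"z":0,"rx":0,"ry":0,"rz":0},{"grip":0,"x":-25,"y":24,"z":0,"rx":0,"ry":0,"rz":0},{"grip":0,"x":-25,"y":24,"z":0,"rx":0,"ry":0,"rz":0}]'; python3 -c "
from h import *
st()"
```

```text
time: 1.02
eef_pos: [0.4459, 0.3953, 0.4042]
tcp_rot: [0.744, 0.668, -0.0, -0.0]
contact_force: [0.2, 0.4, -0.5]
opening: 1.001
t 1.02 grasp [0.4458 0.3952 0.2492] rail x',y',z (mm) [401.7 439.9 249.2] F x'y'z [ 0.17  0.45 -0.54] open 1.001
rot err tool deg [-0.04  0.03 -0.06] q [ 0.56  0.11  1.78 -0.    1.25 -0.91]
```

```bash
python3 -m jog '[{"grip":0,"x":-26.5,"y":24.5,"z":0,"rx":0,"ry":0,"rz":0},{"grip":0,"x":-26.5,"y":24.5,"z":0,"rx":0,"ry":0,"rz":0},{"grip":0,"x":-26.5,"y":24.5,"z":0,"rx":0,"ry":0,"rz":0},{"grip":0,"x":-27,"y":25,"z":0,"rx":0,"ry":0,"rz":0},{"grip":0,"x":0,"y":0,"z":31,"rx":0,"ry":0,"rz":0},{"grip":0,"x":0,"y":0,"z":31,"rx":0,"ry":0,"rz":0},{"grip":0,"x":0,"y":0,"z":30,"rx":0,"ry":0,"rz":0},{"grip":0,"x":0,"y":0,"z":30,"rx":0,"ry":0,"rz":0}]'
cat > pic.py <<'E'
import sys,cv2,numpy as np
from h import *
from plant import read_camera
tag=sys.argv[1];a=read_camera("top");b=read_camera("side")
pickle.dump((a,b),open(tag+".pkl","wb"))
A=cv2.resize(a["frame"][170:270,210:310,::-1],(400,400),interpolation=cv2.INTER_CUBIC)
B=cv2.resize(b["frame"][220:340,290:410,::-1],(400,400),interpolation=cv2.INTER_CUBIC)
cv2.imwrite(f"pics/{tag}.png",np.hstack([A,B]));st()
E
python3 pic.py p1
```

```text
time: 1.68
eef_pos: [0.5318, 0.2798, 0.281]
tcp_rot: [0.744, 0.668, -0.0, -0.0]
contact_force: [0.9, 0.3, -1.0]
opening: 1.001
t 1.78 grasp [0.5275 0.2787 0.1209] rail x',y',z (mm) [495.3 332.7 120.9] F x'y'z [-1.4   0.04 -1.05] open 1.001
rot err tool deg [-0.71  0.32 -0.09] q [ 0.32  0.26  1.86 -0.    1.03 -1.15]
```

View pics/p1.png

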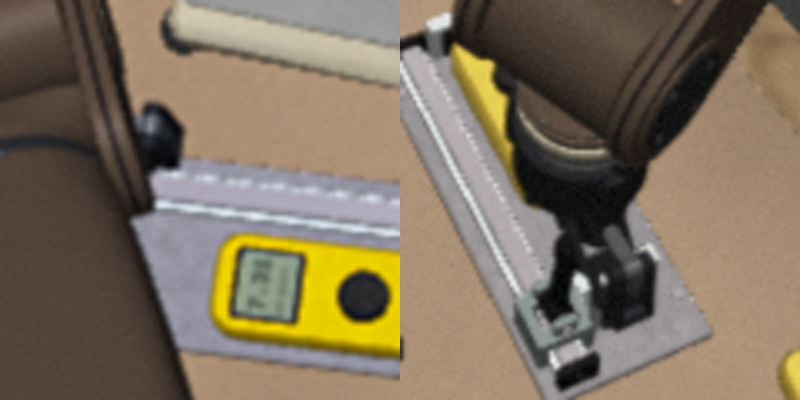

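Run:
```python
from h import *
a,b=pickle.load(open("p1.pkl","rb"))
al=np.radians(83.96);ey=np.array([np.cos(al),np.sin(al),0]);ex=np.array([ey[1],-ey[0],0])
f=lambda X:((proj(b,X)-[290,220])/.3+[400,0]).round()
for n,p in dict(tipP=(495,386,116),tipM=(495,280,116),levertip=(499,333,137),pivot=(505,333.5,55)).items():print(n,f(p[0]/1e3*ex+p[1]/1e3*ey+np.array([0,0,p[2]/1e3])))
im=cv2.resize(b["frame"][270:330,320:380,::-1],(600,600),interpolation=cv2.INTER_CUBIC);cv2.imwrite("pics/p1b.png",im)
st()
```

```text
tipP [613. 327.]
tipM [534. 187.]
levertip [568. 241.]
pivot [555. 305.]
t 1.78 grasp [0.5275 0.2787 0.1209] rail x',y',z (mm) [495.3 332.7 120.9] F x'y'z [-1.4   0.04 -1.05] open 1.001
rot err tool deg [-0.71  0.32 -0.09] q [ 0.32  0.26  1.86 -0.    1.03 -1.15]
```

View pics/p1b.png

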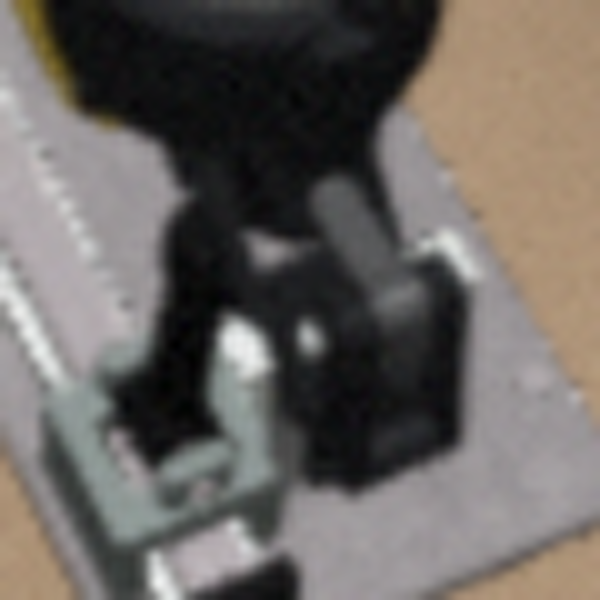

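```bash
python3 -m jog '[{"grip":1,"x":0,"y":3,"z":0,"rx":0,"ry":0,"rz":0},{"grip":1,"x":0,"y":0,"z":0,"rx":0,"ry":0,"rz":0},{"grip":1,"x":0,"y":0,"z":0,"rx":0,"ry":0,"rz":0},{"grip":1,"x":0,"y":0,"z":0,"rx":0,"ry":0,"rz":0},{"grip":1,"x":0,"y":0,"z":0,"rx":0,"ry":0,"rz":0},{"grip":1,"x":0,"y":0,"z":0,"rx":0,"ry":0,"rz":0},{"grip":1,"x":0,"y":0,"z":0,"rx":0,"ry":0,"rz":0}]' 25;python3 -c "
from h import *
st()"
```

```text
time: 2.37
eef_pos: [0.5353, 0.2803, 0.2844]
tcp_rot: [0.744, 0.668, 0.001, 0.001]
contact_force: [0.2, -0.6, 4.4]
opening: 0.208
t 2.37 grasp [0.5357 0.2804 0.1294] rail x',y',z (mm) [503.2 335.2 129.4] F x'y'z [ 0.26 -0.61  4.45] open 0.208
rot err tool deg [ 0.13 -0.05 -0.07] q [ 0.31  0.26  1.85 -0.    1.04 -1.15]
```

```bash
python3 -m jog '[{"grip":1,"x":0,"y":0,"z":0,"rx":0,"ry":0,"rz":0},{"grip":1,"x":0,"y":0,"z":0,"rx":0,"ry":0,"rz":0},{"grip":1,"x":0,"y":0,"z":0,"rx":0,"ry":0,"rz":0}]' 25; python3 pic.py p2
```

```text
time: 2.62
eef_pos: [0.5354, 0.2803, 0.2844]
tcp_rot: [0.744, 0.668, 0.001, 0.0]
contact_force: [-1.2, -0.5, 5.8]
opening: 0.207
t 2.72 grasp [0.5357 0.2804 0.1294] rail x',y',z (mm) [503.2 335.2 129.4] F x'y'z [-1.3  -0.26  5.35] open 0.206
rot err tool deg [ 0.11 -0.05 -0.07] q [ 0.31  0.26  1.85 -0.    1.04 -1.15]
```

View pics/p2.png

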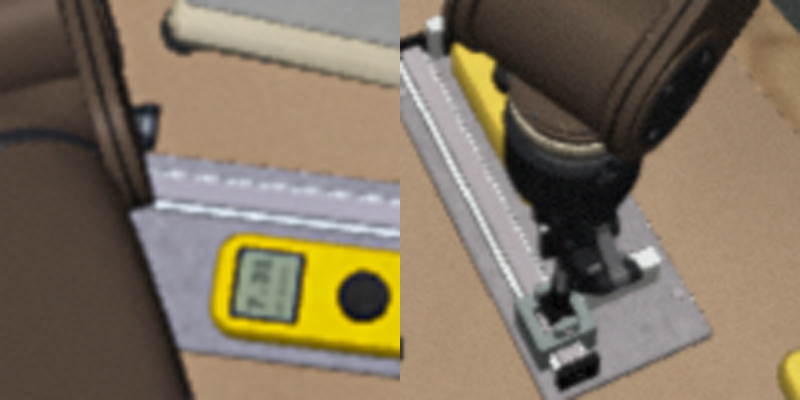

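```bash
python3 -m jog '[{"grip":1,"x":-6,"y":0,"z":0,"rx":0,"ry":0,"rz":0},{"grip":1,"x":-8,"y":0,"z":0,"rx":0,"ry":0,"rz":0},{"grip":1,"x":-8,"y":0,"z":0,"rx":0,"ry":0,"rz":0},{"grip":1,"x":-8,"y":0,"z":0,"rx":0,"ry":0,"rz":0},{"grip":1,"x":-8,"y":0,"z":0,"rx":0,"ry":0,"rz":0},{"grip":1,"x":-8,"y":0,"z":0,"rx":0,"ry":0,"rz":0},{"grip":1,"x":-6,"y":0,"z":0,"rx":0,"ry":0,"rz":0},{"grip":1,"x":-3,"y":0,"z":0,"rx":0,"ry":0,"rz":0}]' 25; python3 pic.py p3
```

```text
time: 3.38
eef_pos: [0.5294, 0.2252, 0.2844]
tcp_rot: [0.744, 0.668, 0.001, -0.0]
contact_force: [-0.9, 1.0, 7.6]
opening: 0.206
t 3.48 grasp [0.5297 0.2253 0.1294] rail x',y',z (mm) [503.  279.7 129.4] F x'y'z [-2.82 -1.22  6.58] open 0.202
rot err tool deg [ 0.09 -0.05 -0.1 ] q [ 0.23  0.2   1.92  0.    1.02 -1.24]
```

View pics/p3.png

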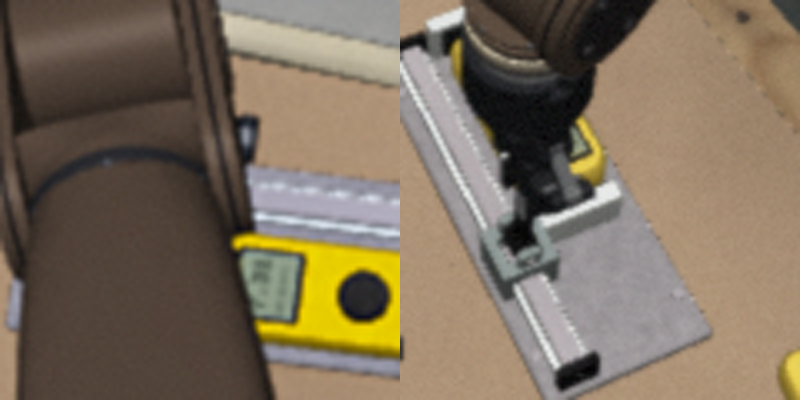

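```bash
python3 -m jog '[{"grip":1,"x":-2,"y":0,"z":0,"rx":0,"ry":0,"rz":0},{"grip":1,"x":-2,"y":0,"z":0,"rx":0,"ry":0,"rz":0},{"grip":1,"x":-2,"y":0,"z":0,"rx":0,"ry":0,"rz":0},{"grip":1,"x":0,"y":0,"z":0,"rx":0,"ry":0,"rz":0}]'; python3 -c "
from h import *
st()"; python3 -m jog '[{"grip":1,"x":-2,"y":0,"z":0,"rx":0,"ry":0,"rz":0},{"grip":1,"x":-1,"y":0,"z":0,"rx":0,"ry":0,"rz":0},{"grip":1,"x":0,"y":0,"z":0,"rx":0,"ry":0,"rz":0}]'; python3 -c "
from h import *
st()"
```

```text
time: 3.82
eef_pos: [0.5288, 0.2196, 0.2844]
tcp_rot: [0.744, 0.668, 0.001, 0.0]
contact_force: [-0.9, 0.8, 7.1]
opening: 0.205
t 3.82 grasp [0.5291 0.2198 0.1294] rail x',y',z (mm) [503.  274.2 129.4] F x'y'z [-1.    0.71  7.06] open 0.205
rot err tool deg [ 0.1  -0.09 -0.09] q [ 0.22  0.19  1.92  0.    1.02 -1.25]
time: 4.07
eef_pos: [0.5285, 0.2167, 0.2844]
tcp_rot: [0.744, 0.668, 0.001, 0.0]
contact_force: [-1.9, 0.5, 7.0]
opening: 0.205
t 4.07 grasp [0.5288 0.2169 0.1294] rail x',y',z (mm) [503.  271.4 129.4] F x'y'z [-1.93  0.35  7.03] open 0.205
rot err tool deg [ 0.1  -0.1  -0.09] q [ 0.21  0.19  1.93  0.    1.02 -1.25]
```

```bash
python3 -m jog '[{"grip":1,"x":-1,"y":0,"z":0,"rx":0,"ry":0,"rz":0},{"grip":1,"x":-1,"y":0,"z":0,"rx":0,"ry":0,"rz":0},{"grip":1,"x":0,"y":0,"z":0,"rx":0,"ry":0,"rz":0}]'; python3 -c "
from h import *
st()"; python3 -m jog '[{"grip":1,"x":-1,"y":0,"z":0,"rx":0,"ry":0,"rz":0},{"grip":1,"x":-1,"y":0,"z":0,"rx":0,"ry":0,"rz":0},{"grip":1,"x":0,"y":0,"z":0,"rx":0,"ry":0,"rz":0}]'; python3 pic.py p4
```

```text
time: 4.32
eef_pos: [0.5282, 0.2148, 0.2844]
tcp_rot: [0.744, 0.668, 0.001, -0.0]
contact_force: [-1.4, 1.5, 6.7]
opening: 0.205
t 4.32 grasp [0.5285 0.215  0.1294] rail x',y',z (mm) [503.  269.4 129.4] F x'y'z [-1.51  1.34  6.7 ] open 0.205
rot err tool deg [ 0.1  -0.11 -0.09] q [ 0.21  0.19  1.93  0.    1.02 -1.26]
time: 4.57
eef_pos: [0.528, 0.213, 0.2844]
tcp_rot: [0.744, 0.668, 0.002, -0.0]
contact_force: [-0.8, 2.5, 6.5]
opening: 0.203
t 4.67 grasp [0.5284 0.2135 0.1294] rail x',y',z (mm) [503.  267.9 129.4] F x'y'z [-0.9   2.44  6.45] open 0.208
rot err tool deg [ 0.11 -0.17 -0.1 ] q [ 0.21  0.19  1.93  0.    1.02 -1.26]
```

View pics/p4.png

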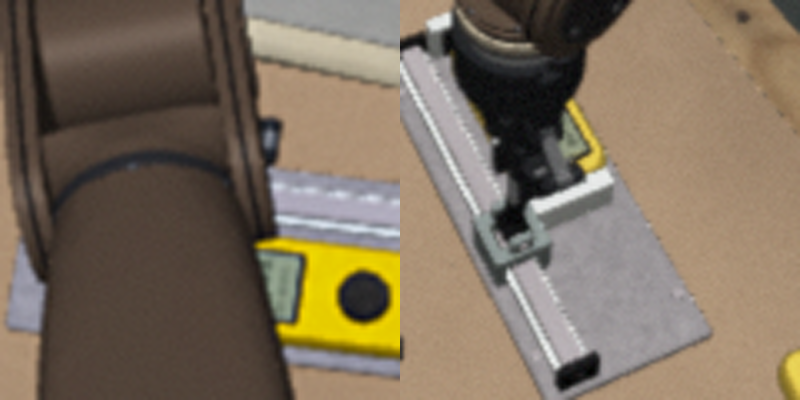

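```bash
python3 -m jog '[{"grip":1,"x":-1,"y":0,"z":0,"rx":0,"ry":0,"rz":0},{"grip":1,"x":-1,"y":0,"z":0,"rx":0,"ry":0,"rz":0},{"grip":1,"x":0,"y":0,"z":0,"rx":0,"ry":0,"rz":0}]'; python3 -c "
from h import *
st()"; python3 -m jog '[{"grip":1,"x":-1,"y":0,"z":0,"rx":0,"ry":0,"rz":0},{"grip":1,"x":-1,"y":0,"z":0,"rx":0,"ry":0,"rz":0},{"grip":1,"x":0,"y":0,"z":0,"rx":0,"ry":0,"rz":0}]'; python3 pic.py p5
```

```text
time: 4.92
eef_pos: [0.5278, 0.2112, 0.2844]
tcp_rot: [0.744, 0.668, 0.002, -0.0]
contact_force: [-1.3, 4.1, 6.2]
opening: 0.207
t 4.92 grasp [0.5282 0.2117 0.1294] rail x',y',z (mm) [503.  266.1 129.4] F x'y'z [-1.69  3.94  6.24] open 0.207
rot err tool deg [ 0.11 -0.21 -0.11] q [ 0.2   0.18  1.93  0.    1.02 -1.26]
time: 5.17
eef_pos: [0.5276, 0.2096, 0.2844]
tcp_rot: [0.744, 0.668, 0.003, -0.001]
contact_force: [-0.8, 5.9, 6.0]
opening: 0.204
t 5.27 grasp [0.528  0.2105 0.1294] rail x',y',z (mm) [503.  264.8 129.4] F x'y'z [-1.44  5.52  6.02] open 0.203
rot err tool deg [ 0.13 -0.3  -0.14] q [ 0.2   0.18  1.94  0.01  1.02 -1.27]
```

View pics/p5.png

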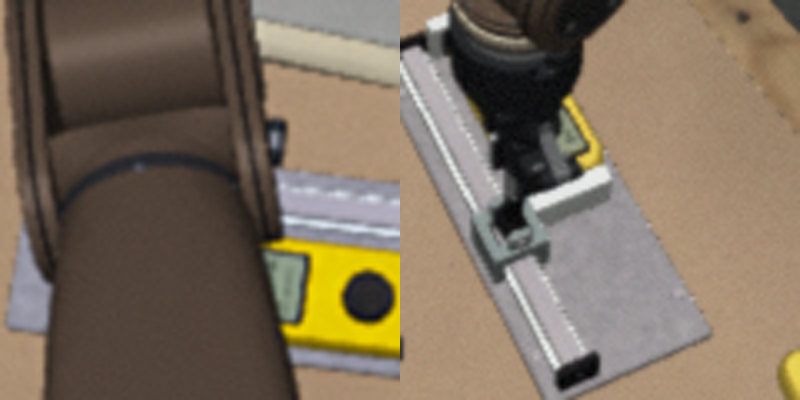

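```bash
python3 -m jog '[{"grip":1,"x":-1,"y":0,"z":0,"rx":0,"ry":0,"rz":0},{"grip":1,"x":-1,"y":0,"z":0,"rx":0,"ry":0,"rz":0},{"grip":1,"x":0,"y":0,"z":0,"rx":0,"ry":0,"rz":0}]'; python3 pic.py p6
python3 - <<'E'
from h import *
for t in("p1","p3","p4","p5","p6"):
    a,b=pickle.load(open(t+".pkl","rb"));f=a["frame"][225:270,285:320].astype(int)
    m=(f.sum(2)<150);ys,xs=np.nonzero(m[:, :25]);print(t,"knob",xs.mean()+285,ys.mean()+225,m.sum())
a=cv2.resize(a["frame"][215:275,260:345,::-1],None,fx=9,fy=9,interpolation=cv2.INTER_CUBIC);cv2.imwrite("pics/p6b.png",a)
E
```

```text
time: 5.52
eef_pos: [0.5274, 0.2086, 0.2844]
tcp_rot: [0.745, 0.668, 0.005, -0.002]
contact_force: [0.1, 10.2, 4.3]
opening: 0.204
t 5.62 grasp [0.528  0.21   0.1294] rail x',y',z (mm) [503.  264.4 129.4] F x'y'z [-0.1  10.67  4.29] open 0.205
rot err tool deg [ 0.17 -0.52 -0.18] q [ 0.2   0.18  1.94  0.01  1.02 -1.27]
p1 knob 300.4056603773585 243.9433962264151 106
p3 knob 300.4018691588785 243.88785046728972 107
p4 knob 300.5462962962963 243.92592592592592 108
p5 knob 301.5981308411215 243.94392523364485 107
p6 knob 301.5981308411215 244.0 107
```

View pics/p6b.png

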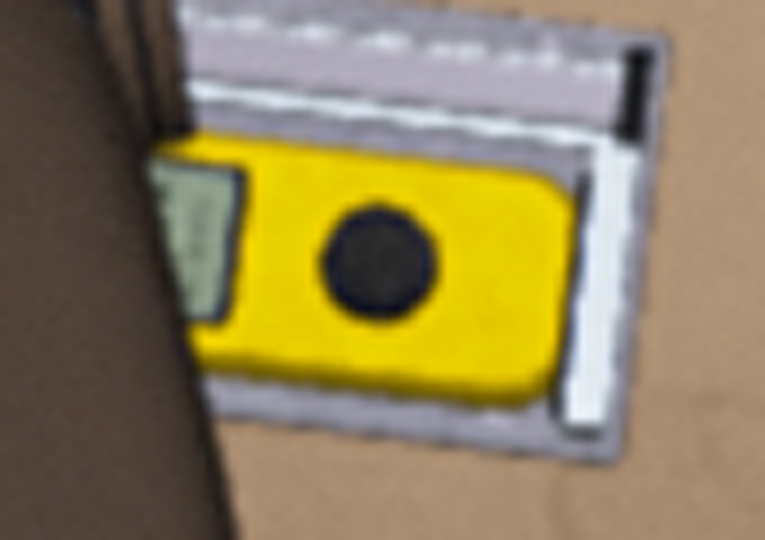

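View pics/p6.png

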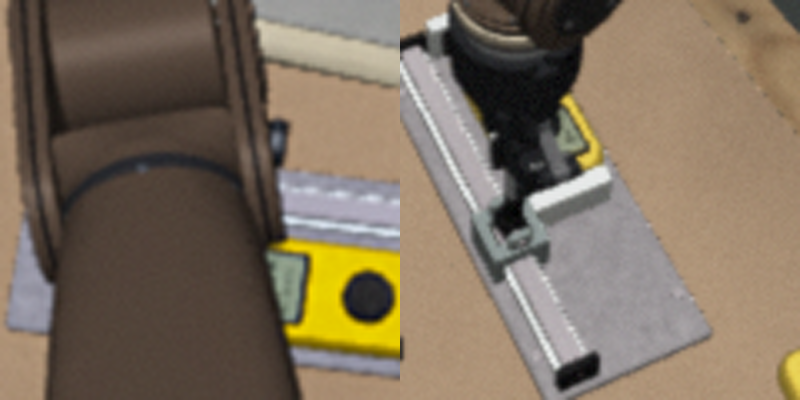

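```bash
python3 -m jog '[{"grip":1,"x":1.5,"y":0,"z":0,"rx":0,"ry":0,"rz":0},{"grip":1,"x":0,"y":5,"z":1,"rx":0,"ry":0,"rz":0},{"grip":1,"x":0,"y":5,"z":1.5,"rx":0,"ry":0,"rz":0},{"grip":1,"x":0,"y":6,"z":1.5,"rx":0,"ry":0,"rz":0},{"grip":1,"x":0,"y":7,"z":2,"rx":0,"ry":0,"rz":0},{"grip":1,"x":0,"y":7,"z":2,"rx":0,"ry":0,"rz":0},{"grip":1,"x":0,"y":0,"z":0,"rx":0,"ry":0,"rz":0}]' 20; python3 pic.py p7
```

```text
time: 6.2
eef_pos: [0.5582, 0.206, 0.2769]
tcp_rot: [0.744, 0.668, 0.003, -0.001]
contact_force: [-0.4, 6.8, 7.3]
opening: 0.202
t 6.30 grasp [0.5586 0.2069 0.1219] rail x',y',z (mm) [533.7 264.5 121.9] F x'y'z [0.17 5.83 7.09] open 0.199
rot err tool deg [ 0.2  -0.32 -0.15] q [ 0.18  0.25  1.87  0.01  1.02 -1.28]
```

View pics/p7.png

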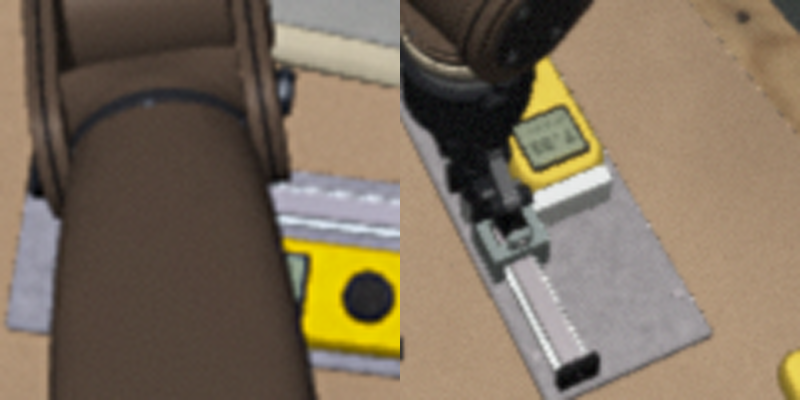

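```bash
python3 -m jog '[{"grip":1,"x":0,"y":6,"z":3.7,"rx":0,"ry":0,"rz":0},{"grip":1,"x":0,"y":6,"z":3.7,"rx":0,"ry":0,"rz":0},{"grip":1,"x":0,"y":5.5,"z":4.6,"rx":0,"ry":0,"rz":0},{"grip":1,"x":0,"y":5.5,"z":4.6,"rx":0,"ry":0,"rz":0},{"grip":1,"x":0,"y":4.5,"z":5.6,"rx":0,"ry":0,"rz":0},{"grip":1,"x":0,"y":4.5,"z":5.6,"rx":0,"ry":0,"rz":0},{"grip":1,"x":0,"y":3.5,"z":6.2,"rx":0,"ry":0,"rz":0},{"grip":1,"x":0,"y":0,"z":0,"rx":0,"ry":0,"rz":0}]'; python3 pic.py p8
```

```text
time: 6.97
eef_pos: [0.5943, 0.2021, 0.2428]
tcp_rot: [0.744, 0.668, 0.005, 0.001]
contact_force: [4.2, 5.5, 6.5]
opening: 0.211
t 7.07 grasp [0.5953 0.2029 0.0882] rail x',y',z (mm) [570.6 264.4  88.2] F x'y'z [3.62 5.56 3.85] open 0.207
rot err tool deg [ 0.42 -0.32 -0.16] q [ 0.17  0.36  1.81  0.    0.97 -1.3 ]
```

View pics/p8.png

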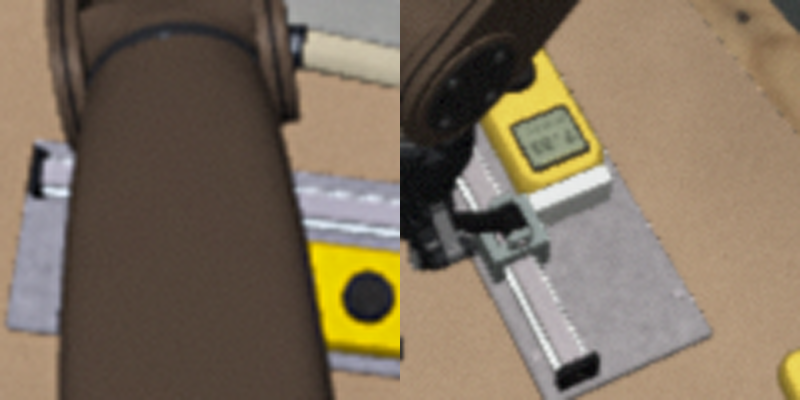

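```bash
python3 -m jog '[{"grip":1,"x":0,"y":1.5,"z":5,"rx":0,"ry":0,"rz":0},{"grip":1,"x":0,"y":1,"z":5,"rx":0,"ry":0,"rz":0},{"grip":1,"x":0,"y":0,"z":3,"rx":0,"ry":0,"rz":0},{"grip":1,"x":0,"y":0,"z":0,"rx":0,"ry":0,"rz":0},{"grip":1,"x":0,"y":0,"z":0,"rx":0,"ry":0,"rz":0}]' 40; python3 pic.py p9;python3 - <<'E'
from h import *
a,b=pickle.load(open("p9.pkl","rb"))
cv2.imwrite("pics/p9b.png",cv2.resize(b["frame"][180:340,220:400,::-1],None,fx=3.6,fy=3.6,interpolation=cv2.INTER_CUBIC))
E
```

```text
time: 7.48
eef_pos: [0.5977, 0.2018, 0.2317]
tcp_rot: [0.744, 0.668, 0.007, 0.003]
contact_force: [7.1, 5.4, 5.7]
opening: 0.202
t 7.58 grasp [0.5997 0.2025 0.0767] rail x',y',z (mm) [575.1 264.5  76.7] F x'y'z [7.06 6.43 4.84] open 0.206
rot err tool deg [ 0.74 -0.36 -0.17] q [ 0.16  0.38  1.8   0.    0.95 -1.3 ]
```

View pics/p9b.png

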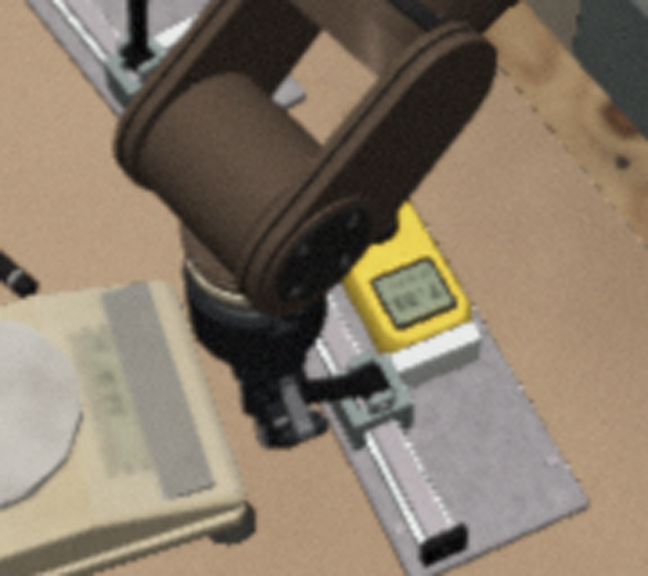

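```bash
python3 -m jog '[{"grip":0.4,"x":1,"y":0,"z":0,"rx":0,"ry":0,"rz":0},{"grip":0.4,"x":1,"y":0,"z":0,"rx":0,"ry":0,"rz":0},{"grip":0.4,"x":0,"y":0,"z":0,"rx":0,"ry":0,"rz":0},{"grip":0.4,"x":0,"y":0,"z":-15,"rx":0,"ry":0,"rz":0},{"grip":0.4,"x":0,"y":0,"z":-25,"rx":0,"ry":0,"rz":0},{"grip":1,"x":0,"y":-5,"z":-8,"rx":0,"ry":0,"rz":0},{"grip":1,"x":0,"y":-5,"z":0,"rx":0,"ry":0,"rz":0},{"grip":1,"x":0,"y":0,"z":0,"rx":0,"ry":0,"rz":0}]' 40; python3 pic.py p10;python3 - <<'E'
from h import *
a,b=pickle.load(open("p10.pkl","rb"))
cv2.imwrite("pics/p10b.png",cv2.resize(b["frame"][210:340,260:400,::-1],None,fx=4.6,fy=4.6,interpolation=cv2.INTER_CUBIC))
E
```

```text
time: 8.25
eef_pos: [0.5839, 0.2039, 0.2751]
tcp_rot: [0.744, 0.669, -0.001, -0.0]
contact_force: [-0.5, -0.5, -0.1]
opening: 0.181
t 8.35 grasp [0.5836 0.2037 0.119 ] rail x',y',z (mm) [558.9 263.9 119. ] F x'y'z [-0.84 -0.03 -0.14] open 0.013
rot err tool deg [-0.17  0.05 -0.05] q [ 0.17  0.3   1.81 -0.    1.03 -1.29]
```

View pics/p10b.png

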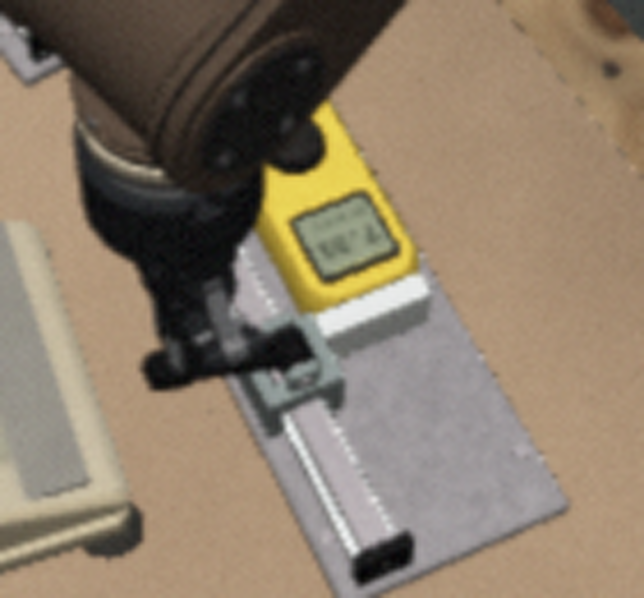

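```bash
python3 -m jog '[{"grip":1,"x":0,"y":4,"z":8,"rx":0,"ry":0,"rz":0},{"grip":1,"x":0,"y":0,"z":8,"rx":0,"ry":0,"rz":0},{"grip":1,"x":0,"y":0,"z":5,"rx":0,"ry":0,"rz":0},{"grip":1,"x":0,"y":0,"z":5,"rx":0,"ry":0,"rz":0},{"grip":1,"x":0,"y":0,"z":4,"rx":0,"ry":0,"rz":0},{"grip":1,"x":0,"y":0,"z":4,"rx":0,"ry":0,"rz":0},{"grip":1,"x":0,"y":0,"z":0,"rx":0,"ry":0,"rz":0}]' 40; python3 -c "
from h import *
st()"; python3 -m jog '[{"grip":1,"x":0,"y":0,"z":3,"rx":0,"ry":0,"rz":0},{"grip":1,"x":0,"y":0,"z":2,"rx":0,"ry":0,"rz":0},{"grip":1,"x":0,"y":0,"z":0,"rx":0,"ry":0,"rz":0}]' 40; python3 -c "
from h import *
st()"
```

```text
time: 8.93
eef_pos: [0.5887, 0.2034, 0.2406]
tcp_rot: [0.744, 0.668, -0.001, -0.001]
contact_force: [-0.0, -0.8, 0.0]
opening: -0.002
t 8.93 grasp [0.5884 0.2034 0.0856] rail x',y',z (mm) [563.7 264.2  85.6] F x'y'z [ 0.08 -0.77  0.02] open -0.002
rot err tool deg [-0.13  0.02 -0.08] q [ 0.17  0.35  1.82  0.    0.97 -1.29]
time: 9.18
eef_pos: [0.5884, 0.2034, 0.2356]
tcp_rot: [0.744, 0.668, -0.001, -0.001]
contact_force: [0.6, -0.1, -1.2]
opening: -0.001
t 9.18 grasp [0.588  0.2034 0.0806] rail x',y',z (mm) [563.3 264.1  80.6] F x'y'z [ 0.59 -0.   -1.18] open -0.001
rot err tool deg [-0.16  0.03 -0.07] q [ 0.17  0.36  1.82  0.    0.97 -1.29]
```

```bash
python3 pic.py p11;python3 - <<'E'
from h import *
a,b=pickle.load(open("p11.pkl","rb"))
cv2.imwrite("pics/p11b.png",cv2.resize(b["frame"][240:320,280:380,::-1],None,fx=7,fy=7,interpolation=cv2.INTER_CUBIC))
E
```

```text
t 9.28 grasp [0.5877 0.2033 0.0806] rail x',y',z (mm) [563.1 264.   80.6] F x'y'z [0.09 0.69 0.09] open -0.002
rot err tool deg [-0.19  0.05 -0.06] q [ 0.17  0.36  1.82  0.    0.97 -1.29]
```

View pics/p11b.png

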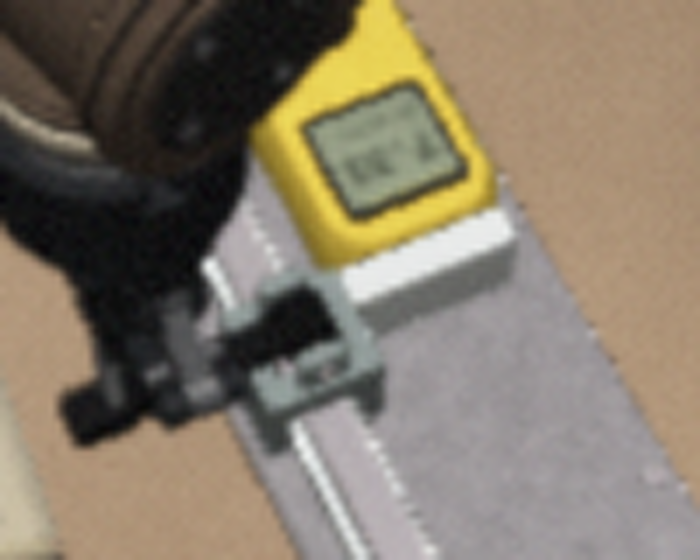

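```bash
for i in 1 ; do python3 -m jog '[{"grip":1,"x":0,"y":0,"z":2,"rx":0,"ry":0,"rz":0},{"grip":1,"x":0,"y":0,"z":0,"rx":0,"ry":0,"rz":0}]'; python3 -c "
from h import *
st()"; python3 -m jog '[{"grip":1,"x":0,"y":0,"z":2,"rx":0,"ry":0,"rz":0},{"grip":1,"x":0,"y":0,"z":0,"rx":0,"ry":0,"rz":0}]'; python3 -c "
from h import *
st()"; done
```

```text
time: 9.45
eef_pos: [0.5886, 0.2035, 0.235]
tcp_rot: [0.744, 0.668, -0.001, -0.001]
contact_force: [-2.6, -1.4, 4.7]
opening: 0.004
t 9.45 grasp [0.588  0.2034 0.08  ] rail x',y',z (mm) [563.3 264.2  80. ] F x'y'z [-2.46 -1.66  4.68] open 0.004
rot err tool deg [-0.2   0.05 -0.06] q [ 0.17  0.36  1.82  0.    0.97 -1.29]
time: 9.62
eef_pos: [0.5887, 0.2037, 0.2344]
tcp_rot: [0.744, 0.668, -0.001, -0.001]
contact_force: [-5.2, 0.5, 10.0]
opening: -0.002
t 9.62 grasp [0.5881 0.2038 0.0794] rail x',y',z (mm) [563.4 264.5  79.4] F x'y'z [-5.21 -0.01  9.95] open -0.002
rot err tool deg [-0.22  0.02 -0.07] q [ 0.17  0.36  1.82  0.    0.97 -1.29]
```

```bash
python3 -m jog '[{"grip":1,"x":0,"y":0,"z":2,"rx":0,"ry":0,"rz":0},{"grip":1,"x":0,"y":0,"z":2,"rx":0,"ry":0,"rz":0},{"grip":1,"x":0,"y":0,"z":0,"rx":0,"ry":0,"rz":0}]'; python3 -c "
from h import *
st()"; python3 -m jog '[{"grip":1,"x":0,"y":0,"z":2,"rx":0,"ry":0,"rz":0},{"grip":1,"x":0,"y":0,"z":2,"rx":0,"ry":0,"rz":0},{"grip":1,"x":0,"y":0,"z":0,"rx":0,"ry":0,"rz":0}]'; python3 -c "
from h import *
st()"
```

```text
time: 9.87
eef_pos: [0.5892, 0.2042, 0.2333]
tcp_rot: [0.744, 0.669, -0.001, -0.001]
contact_force: [-11.4, -0.9, 21.8]
opening: 0.0
t 9.87 grasp [0.5885 0.2042 0.0783] rail x',y',z (mm) [563.8 265.   78.3] F x'y'z [-11.24  -2.14  21.79] open 0.000
rot err tool deg [-0.24  0.01 -0.05] q [ 0.17  0.37  1.82  0.    0.96 -1.29]
time: 10.12
eef_pos: [0.5895, 0.2047, 0.2321]
tcp_rot: [0.744, 0.668, -0.001, -0.002]
contact_force: [-17.4, 0.5, 33.0]
opening: 0.001
t 10.12 grasp [0.5887 0.2049 0.0771] rail x',y',z (mm) [563.9 265.7  77.1] F x'y'z [-17.38  -1.35  33.  ] open 0.001
rot err tool deg [-0.28 -0.05 -0.06] q [ 0.17  0.37  1.81  0.    0.96 -1.29]
```

```bash
python3 -m jog '[{"grip":1,"x":0,"y":0,"z":-8,"rx":0,"ry":0,"rz":0},{"grip":1,"x":0,"y":0,"z":-10,"rx":0,"ry":0,"rz":0},{"grip":1,"x":0,"y":0,"z":-30,"rx":0,"ry":0,"rz":0},{"grip":1,"x":0,"y":0,"z":-40,"rx":0,"ry":0,"rz":0},{"grip":1,"x":30,"y":-15,"z":-20,"rx":0,"ry":0,"rz":0},{"grip":1,"x":35,"y":-15,"z":0,"rx":0,"ry":0,"rz":0},{"grip":1,"x":35,"y":-15,"z":0,"rx":0,"ry":0,"rz":0},{"grip":1,"x":35,"y":-15,"z":0,"rx":0,"ry":0,"rz":0}]';python3 -m jog '[{"grip":1,"x":35,"y":-15,"z":0,"rx":0,"ry":0,"rz":0},{"grip":1,"x":35,"y":-15,"z":0,"rx":0,"ry":0,"rz":0},{"grip":1,"x":35,"y":-15,"z":0,"rx":0,"ry":0,"rz":0},{"grip":1,"x":35,"y":-15,"z":0,"rx":0,"ry":0,"rz":0}]'; python3 pic.py p12;python3 - <<'E'
from h import *
a,b=pickle.load(open("p12.pkl","rb"))
cv2.imwrite("pics/p12a.png",cv2.resize(a["frame"][190:275,205:345,::-1],None,fx=5.5,fy=5.5,interpolation=cv2.INTER_CUBIC))
cv2.imwrite("pics/p12b.png",cv2.resize(b["frame"][220:320,280:400,::-1],None,fx=6,fy=6,interpolation=cv2.INTER_CUBIC))
cv2.imwrite("pics/p12t.png",a["frame"][:,:,::-1]);cv2.imwrite("pics/p12s.png",b["frame"][:,:,::-1])
E
```

```text
time: 10.78
eef_pos: [0.5431, 0.345, 0.3329]
tcp_rot: [0.744, 0.668, -0.0, -0.0]
contact_force: [0.6, 0.4, 0.3]
opening: -0.001
time: 11.12
eef_pos: [0.4979, 0.4911, 0.3316]
tcp_rot: [0.744, 0.668, -0.001, -0.0]
contact_force: [0.9, -0.4, 0.4]
opening: -0.0
t 11.22 grasp [0.4958 0.4941 0.1766] rail x',y',z (mm) [441.1 543.5 176.6] F x'y'z [ 0.02 -0.   -0.21] open -0.000
rot err tool deg [-0.11 -0.03  0.25] q [ 0.64  0.4   1.57  0.    1.17 -0.83]
```

View pics/p12a.png

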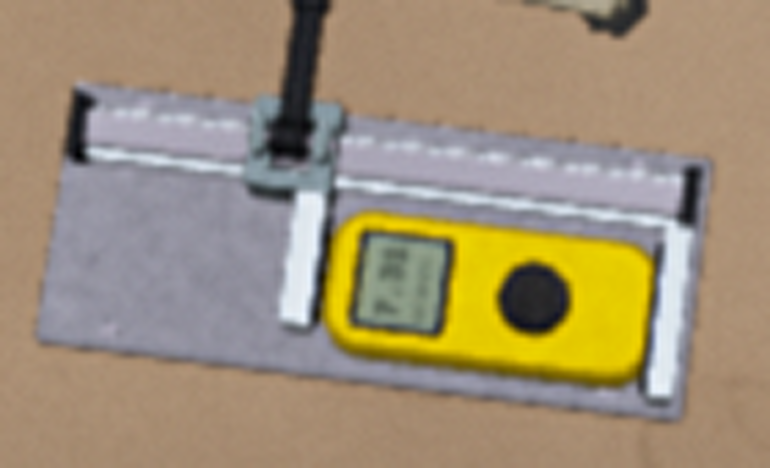

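View pics/p12b.png

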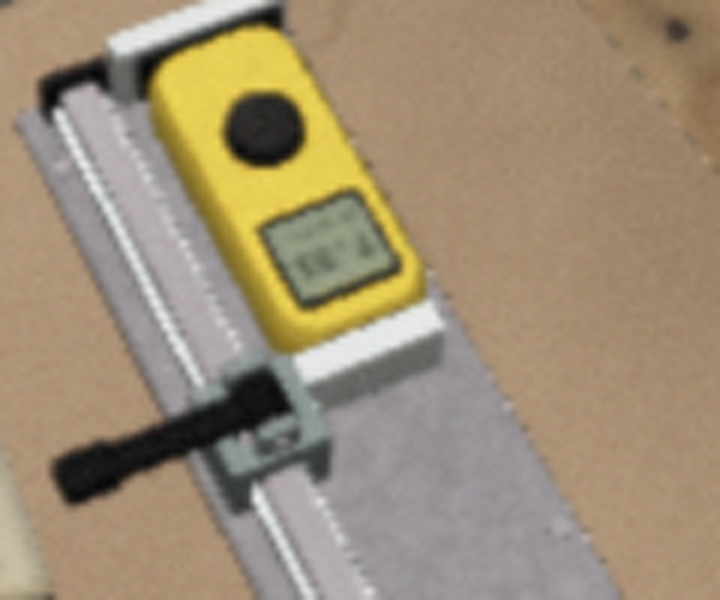

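View pics/p12s.png

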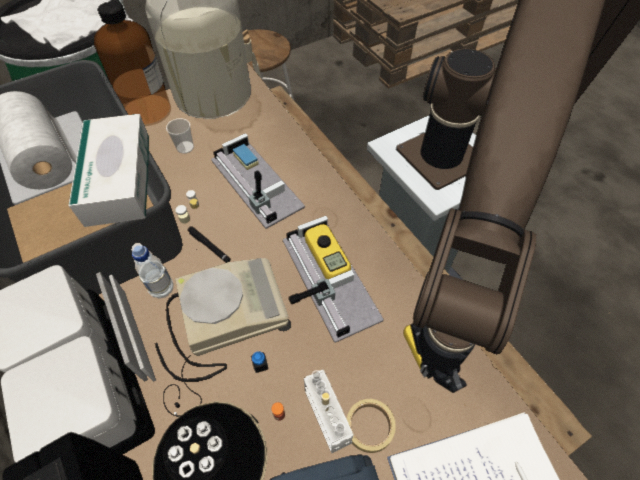

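Run:
```python
from ov import *
a,b=pickle.load(open("p12.pkl","rb"))
overlay(a,.505,.263,1.57,(225,180,295,255),8,"pics/q1.png")
overlay(b,.505,.263,1.57,(280,245,360,320),8,"pics/q2.png")
A=cv2.imread("pics/q1.png");B=cv2.imread("pics/q2.png");cv2.imwrite("pics/q3.png",cv2.resize(np.hstack([A,B]),(800,400)))
t=load("top")
print("lever end",tri([a,b],[T(310,8-27.5),S(10,10)]) if 0 else "")
# lever far end: side crop p12b (72,480)/6+(280,220)
for z in(.055,.062,.07):
    w=onz(b,(72/6+280,480/6+220),z);print(z,w,"x'",w@[.9945,-.105,0],"y'",w@[.105,.9945,0])
```

```text
[0.52987016 0.20840252 0.055     ]
[0.52987016 0.20840252 0.055     ]
lever end 
0.055 [0.60565604 0.20485487 0.055     ] x' 0.580815165955546 y' 0.2673220496223853
0.062 [0.60707505 0.20810424 0.062     ] x' 0.5818851938744343 y' 0.27070254703524776
0.07 [0.60869679 0.21181781 0.07      ] x' 0.5831080829245922 y' 0.2745659726499478
```

View pics/q3.png

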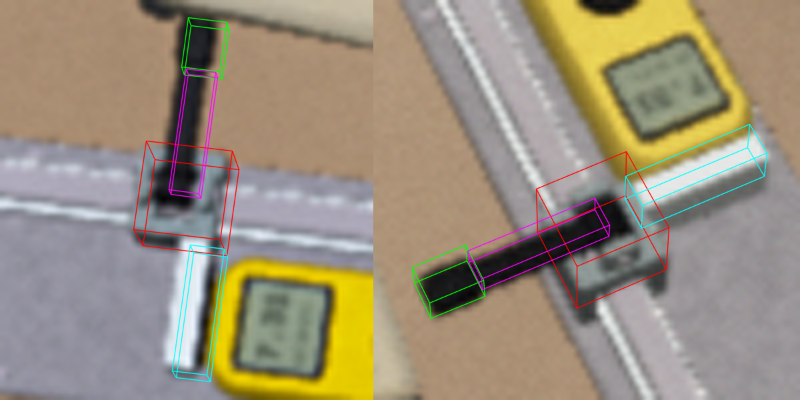

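Run:
```python
from h import *
ps={t:pickle.load(open(t+".pkl","rb"))[1]["frame"] for t in("p5","p6","p7","p8","p9","p10","p11","p12")}
tp=ps["p12"][266:284,340:362]
for t,f in ps.items():
    w=f[255:300,325:375];g=lambda x:cv2.resize(x,None,fx=8,fy=8,interpolation=cv2.INTER_CUBIC)
    r=cv2.matchTemplate(g(w),g(tp),cv2.TM_CCOEFF_NORMED);_,m,_,l=cv2.minMaxLoc(r);print(t,round(m,3),(l[0]/8+325-340,l[1]/8+255-266))
s=pickle.load(open("p12.pkl","rb"))[1]
p=np.array([.46,.24,.042]);print("px per +10mm y'",(proj(s,p+[.00105,.00994,0])-proj(s,p)))
A=[cv2.resize(ps[t][255:295,325:365,::-1],(266,266),interpolation=cv2.INTER_CUBIC) for t in("p6","p8","p12")]
cv2.imwrite("pics/cmp.png",np.hstack(A))
```

```text
p5 0.77 (2.75, -1.75)
p6 0.791 (0.25, -0.625)
p7 0.96 (-0.125, -0.625)
p8 0.961 (-0.125, -0.625)
p9 0.96 (-0.125, -0.625)
p10 0.961 (-0.125, -0.625)
p11 0.972 (-0.125, -0.5)
p12 0.999 (0.0, 0.0)
px per +10mm y' [2.0837507  3.53253484]
```

View pics/cmp.png

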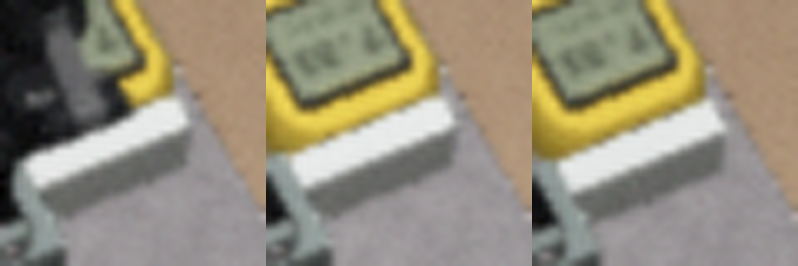

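Run:
```python
from h import *
P={t:pickle.load(open(t+".pkl","rb")) for t in("p6","p8","p9","p10","p11","p12")}
g=lambda x:cv2.resize(x,None,fx=8,fy=8,interpolation=cv2.INTER_CUBIC)
def tr(cam,box,name):
    x0,y0,x1,y1=box;tp=P["p12"][cam]["frame"][y0:y1,x0:x1]
    for t in P:
        w=P[t][cam]["frame"][y0-4:y1+4,x0-4:x1+4]
        r=cv2.matchTemplate(g(w),g(tp),cv2.TM_CCOEFF_NORMED);_,m,_,l=cv2.minMaxLoc(r);print(name,t,round(m,3),l[0]/8-4,l[1]/8-4)
tr(1,(322,250,349,273),"screen side");tr(1,(340,312,352,324),"railend side");tr(0,(292,236,310,252),"knob top");tr(0,(318,225,336,275),"fence top")
tr(1,(330,297,340,303),"block?")
A=[cv2.resize(P[t][1]["frame"][255:310,305:360,::-1],(400,400),interpolation=cv2.INTER_CUBIC) for t in("p11","p12")]
cv2.imwrite("pics/cmp2.png",np.hstack(A))
```

```text
screen side p6 0.127 0.0 -0.125
screen side p8 0.975 0.0 -0.125
screen side p9 0.975 0.0 -0.125
screen side p10 0.977 0.0 -0.125
screen side p11 0.951 0.0 0.0
screen side p12 0.999 0.0 0.0
railend side p6 0.985 0.0 0.0
railend side p8 0.985 0.0 0.0
railend side p9 0.985 0.0 0.0
railend side p10 0.986 0.0 0.0
railend side p11 0.983 0.0 0.0
railend side p12 0.997 0.0 0.0
knob top p6 1.0 0.0 0.0
knob top p8 1.0 0.0 0.0
knob top p9 1.0 0.0 0.0
knob top p10 1.0 0.0 0.0
knob top p11 1.0 0.0 0.0
knob top p12 1.0 0.0 0.0
fence top p6 1.0 0.0 0.0
fence top p8 0.999 0.0 0.0
fence top p9 0.999 0.0 0.0
fence top p10 1.0 0.0 0.0
fence top p11 1.0 0.0 0.0
fence top p12 1.0 0.0 0.0
block? p6 0.98 -0.375 -0.5
block? p8 0.98 -0.375 -0.625
block? p9 0.98 -0.375 -0.625
block? p10 0.982 -0.375 -0.625
block? p11 0.988 -0.125 -0.375
block? p12 0.998 0.0 0.0
```

View pics/cmp2.png

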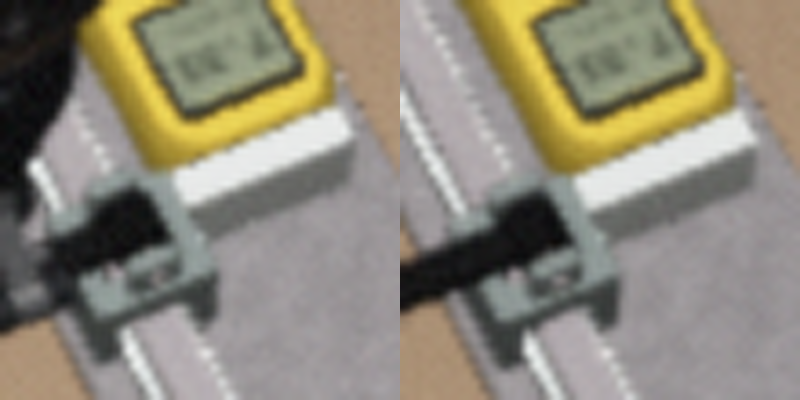

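```bash
python3 - <<'E'
from ov import *
a,b=pickle.load(open("p12.pkl","rb"))
overlay(a,.505,.267,1.57,(225,180,295,255),8,"pics/q1.png")
overlay(b,.505,.267,1.57,(280,245,360,320),8,"pics/q2.png")
A=cv2.imread("pics/q1.png");B=cv2.imread("pics/q2.png");cv2.imwrite("pics/q4.png",cv2.resize(np.hstack([A,B]),(800,400)))
E
python3 -m jog '[{"grip":0.4,"x":-34,"y":15,"z":0,"rx":0,"ry":0,"rz":0},{"grip":0.4,"x":-35,"y":16,"z":0,"rx":0,"ry":0,"rz":0},{"grip":0.4,"x":-35,"y":16,"z":0,"rx":0,"ry":0,"rz":0},{"grip":0.4,"x":-35,"y":16,"z":0,"rx":0,"ry":0,"rz":0},{"grip":0.4,"x":-35,"y":16,"z":0,"rx":0,"ry":0,"rz":0},{"grip":0.4,"x":-35,"y":16,"z":0,"rx":0,"ry":0,"rz":0},{"grip":0.4,"x":-35,"y":16,"z":0,"rx":0,"ry":0,"rz":0},{"grip":0.4,"x":-32,"y":15,"z":0,"rx":0,"ry":0,"rz":0}]' 40; python3 -m jog '[{"grip":0.4,"x":0,"y":0,"z":20,"rx":0,"ry":0,"rz":0},{"grip":0.4,"x":0,"y":0,"z":20,"rx":0,"ry":0,"rz":0},{"grip":0.4,"x":0,"y":0,"z":0,"rx":0,"ry":0,"rz":0},{"grip":0.4,"x":0,"y":0,"z":0,"rx":0,"ry":0,"rz":0}]'; python3 -c "
from h import *
st()"
```

```text
[0.53029106 0.21238031 0.055     ]
[0.53029106 0.21238031 0.055     ]
time: 11.88
eef_pos: [0.595, 0.199, 0.3318]
tcp_rot: [0.744, 0.668, -0.001, -0.0]
contact_force: [0.3, 0.4, -0.3]
opening: 0.602
time: 12.22
eef_pos: [0.5942, 0.201, 0.2906]
tcp_rot: [0.744, 0.668, -0.002, -0.001]
contact_force: [-0.7, 0.7, 0.7]
opening: 0.599
t 12.22 grasp [0.5934 0.2009 0.1356] rail x',y',z (mm) [569.  262.2 135.6] F x'y'z [-0.76  0.66  0.68] open 0.599
rot err tool deg [-0.27  0.08 -0.12] q [ 0.16  0.3   1.78 -0.    1.07 -1.3 ]
```

View pics/q4.png

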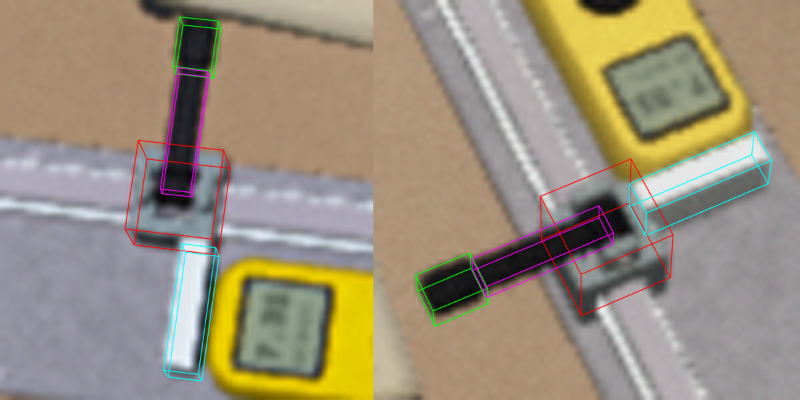

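```bash
python3 -m jog '[{"grip":0.4,"x":4.5,"y":0,"z":10,"rx":0,"ry":0,"rz":0},{"grip":0.4,"x":0,"y":0,"z":20,"rx":0,"ry":0,"rz":0},{"grip":0.4,"x":0,"y":0,"z":20,"rx":0,"ry":0,"rz":0},{"grip":0.4,"x":0,"y":0,"z":12,"rx":0,"ry":0,"rz":0},{"grip":0.4,"x":0,"y":0,"z":10,"rx":0,"ry":0,"rz":0},{"grip":0.4,"x":0,"y":0,"z":0,"rx":0,"ry":0,"rz":0}]' 40; python3 -c "
from h import *
st()"; python3 -m jog '[{"grip":1,"x":0,"y":0,"z":0,"rx":0,"ry":0,"rz":0},{"grip":1,"x":0,"y":0,"z":0,"rx":0,"ry":0,"rz":0},{"grip":1,"x":0,"y":0,"z":0,"rx":0,"ry":0,"rz":0},{"grip":1,"x":0,"y":0,"z":0,"rx":0,"ry":0,"rz":0}]' 40;python3 -c "
from h import *
st()"
```

```text
time: 12.72
eef_pos: [0.5946, 0.2066, 0.2185]
tcp_rot: [0.744, 0.669, -0.002, -0.001]
contact_force: [-1.1, -0.4, -0.3]
opening: 0.6
t 12.72 grasp [0.594  0.2065 0.0636] rail x',y',z (mm) [569.  267.9  63.6] F x'y'z [-1.02 -0.54 -0.29] open 0.600
rot err tool deg [-0.2   0.06 -0.03] q [ 0.17  0.4   1.8  -0.    0.94 -1.29]
time: 13.05
eef_pos: [0.5961, 0.2061, 0.2224]
tcp_rot: [0.744, 0.668, 0.001, 0.001]
contact_force: [0.7, -1.4, 1.5]
opening: 0.201
t 13.05 grasp [0.5965 0.206  0.0674] rail x',y',z (mm) [571.5 267.7  67.4] F x'y'z [ 0.85 -1.36  1.51] open 0.201
rot err tool deg [ 0.15  0.   -0.08] q [ 0.17  0.39  1.8  -0.    0.94 -1.29]
```

```bash
python3 -m jog '[{"grip":1,"x":0,"y":-0.5,"z":-6,"rx":0,"ry":0,"rz":0},{"grip":1,"x":0,"y":-1,"z":-6,"rx":0,"ry":0,"rz":0},{"grip":1,"x":0,"y":-1.5,"z":-6,"rx":0,"ry":0,"rz":0},{"grip":1,"x":0,"y":-2.5,"z":-5.5,"rx":0,"ry":0,"rz":0},{"grip":1,"x":0,"y":-2.5,"z":-5.5,"rx":0,"ry":0,"rz":0},{"grip":1,"x":0,"y":-3,"z":-5,"rx":0,"ry":0,"rz":0},{"grip":1,"x":0,"y":-4,"z":-4,"rx":0,"ry":0,"rz":0},{"grip":1,"x":0,"y":-4,"z":-4,"rx":0,"ry":0,"rz":0}]' 40; python3 pic.py p13;python3 - <<'E'
from h import *
a,b=pickle.load(open("p13.pkl","rb"))
cv2.imwrite("pics/p13b.png",cv2.resize(b["frame"][240:320,280:380,::-1],None,fx=6,fy=6,interpolation=cv2.INTER_CUBIC))
E
```

```text
time: 13.72
eef_pos: [0.5759, 0.2083, 0.2632]
tcp_rot: [0.744, 0.669, -0.0, 0.0]
contact_force: [-1.3, -0.7, -6.3]
opening: 0.193
t 13.82 grasp [0.5756 0.2084 0.1084] rail x',y',z (mm) [550.5 267.9 108.4] F x'y'z [-0.38 -1.87 -4.89] open 0.190
rot err tool deg [-0.04  0.01 -0.04] q [ 0.18  0.3   1.83 -0.    1.01 -1.28]
```

View pics/p13b.png

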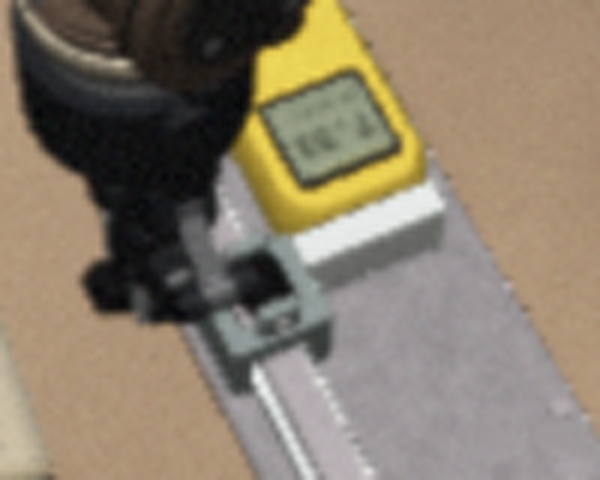

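Run:
```python
from ov import *
_,b=pickle.load(open("p13.pkl","rb"));ex,ey=frame()
for th in(1.57,1.4,1.25,1.1,1.0,.9,.8,.6):
    P=ex*.505+ey*.267+np.array([0,0,.055]);E=P+.082*(np.sin(th)*ex+np.cos(th)*np.array([0,0,1]));q=proj(b,E);print(th,q.round(1),"p13b crop",((q-[280,240])*6).round(),"p10b",((q-[260,210])*4.6).round())
```

```text
1.57 [289.3 300.9] p13b crop [ 56. 366.] p10b [135. 418.]
1.4 [289.4 297.8] p13b crop [ 57. 347.] p10b [135. 404.]
1.25 [290.4 294.7] p13b crop [ 62. 328.] p10b [140. 390.]
1.1 [292.2 291.4] p13b crop [ 73. 308.] p10b [148. 374.]
1.0 [293.8 289.1] p13b crop [ 83. 294.] p10b [155. 364.]
0.9 [295.7 286.7] p13b crop [ 94. 280.] p10b [164. 353.]
0.8 [297.9 284.3] p13b crop [108. 266.] p10b [175. 342.]
0.6 [303.2 279.6] p13b crop [139. 238.] p10b [199. 320.]
```

```bash
python3 -m jog '[{"grip":1,"x":0,"y":-5,"z":-3.5,"rx":0,"ry":0,"rz":0},{"grip":1,"x":0,"y":-5,"z":-3,"rx":0,"ry":0,"rz":0},{"grip":1,"x":-1,"y":0,"z":0,"rx":0,"ry":0,"rz":0},{"grip":1,"x":-1,"y":0,"z":0,"rx":0,"ry":0,"rz":0},{"grip":1,"x":-1,"y":0,"z":0,"rx":0,"ry":0,"rz":0},{"grip":1,"x":-1,"y":0,"z":0,"rx":0,"ry":0,"rz":0},{"grip":1,"x":0,"y":0,"z":0,"rx":0,"ry":0,"rz":0}]' 40; python3 -c "
from h import *
st()"; python3 -m jog '[{"grip":1,"x":-1,"y":0,"z":0,"rx":0,"ry":0,"rz":0},{"grip":1,"x":-1,"y":0,"z":0,"rx":0,"ry":0,"rz":0},{"grip":1,"x":-1,"y":0,"z":0,"rx":0,"ry":0,"rz":0},{"grip":1,"x":0,"y":0,"z":0,"rx":0,"ry":0,"rz":0}]' 40; python3 pic.py p14;python3 - <<'E'
from h import *
a,b=pickle.load(open("p14.pkl","rb"))
cv2.imwrite("pics/p14b.png",cv2.resize(b["frame"][240:320,280:380,::-1],None,fx=6,fy=6,interpolation=cv2.INTER_CUBIC))
E
```

```text
time: 14.4
eef_pos: [0.5666, 0.2058, 0.2701]
tcp_rot: [0.744, 0.668, 0.002, -0.0]
contact_force: [2.4, 3.7, -1.9]
opening: 0.194
t 14.40 grasp [0.567  0.2062 0.1151] rail x',y',z (mm) [542.1 264.7 115.1] F x'y'z [ 2.    3.89 -1.92] open 0.194
rot err tool deg [ 0.12 -0.16 -0.12] q [ 0.18  0.27  1.86  0.    1.01 -1.28]
time: 14.73
eef_pos: [0.5663, 0.2043, 0.2701]
tcp_rot: [0.744, 0.668, 0.004, -0.001]
contact_force: [4.1, 11.4, -3.9]
opening: 0.191
t 14.83 grasp [0.5669 0.2055 0.1151] rail x',y',z (mm) [542.1 264.  115.1] F x'y'z [ 2.34 10.82 -2.71] open 0.192
rot err tool deg [ 0.18 -0.43 -0.17] q [ 0.18  0.27  1.86  0.01  1.01 -1.29]
```

View pics/p14b.png

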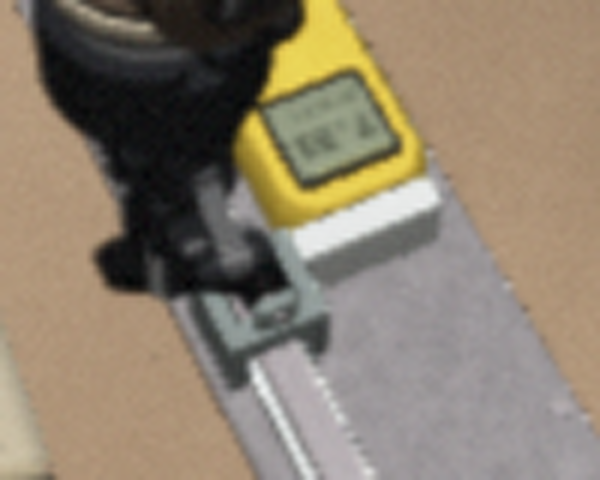

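```bash
python3 -m jog '[{"grip":1,"x":0,"y":5,"z":4,"rx":0,"ry":0,"rz":0},{"grip":1,"x":0,"y":5,"z":4,"rx":0,"ry":0,"rz":0},{"grip":1,"x":0,"y":4,"z":4.5,"rx":0,"ry":0,"rz":0},{"grip":1,"x":0,"y":4,"z":4.5,"rx":0,"ry":0,"rz":0},{"grip":1,"x":0,"y":3,"z":5,"rx":0,"ry":0,"rz":0},{"grip":1,"x":0,"y":3,"z":5,"rx":0,"ry":0,"rz":0},{"grip":1,"x":0,"y":2,"z":5,"rx":0,"ry":0,"rz":0},{"grip":1,"x":0,"y":2,"z":5,"rx":0,"ry":0,"rz":0}]' 60; python3 -c "
from h import *
st()"; python3 -m jog '[{"grip":1,"x":0,"y":1,"z":4,"rx":0,"ry":0,"rz":0},{"grip":1,"x":0,"y":1,"z":4,"rx":0,"ry":0,"rz":0},{"grip":1,"x":0,"y":0,"z":3,"rx":0,"ry":0,"rz":0},{"grip":1,"x":0,"y":0,"z":0,"rx":0,"ry":0,"rz":0}]' 60; python3 pic.py p15;python3 - <<'E'
from h import *
a,b=pickle.load(open("p15.pkl","rb"))
cv2.imwrite("pics/p15b.png",cv2.resize(b["frame"][240:320,280:380,::-1],None,fx=6,fy=6,interpolation=cv2.INTER_CUBIC))
E
```

```text
time: 15.5
eef_pos: [0.5961, 0.2013, 0.237]
tcp_rot: [0.744, 0.668, 0.005, 0.001]
contact_force: [0.7, 3.2, 8.7]
opening: 0.182
t 15.50 grasp [0.5975 0.2022 0.082 ] rail x',y',z (mm) [572.9 264.   82. ] F x'y'z [0.36 3.29 8.67] open 0.182
rot err tool deg [ 0.48 -0.39 -0.13] q [ 0.16  0.37  1.8   0.01  0.96 -1.3 ]
time: 15.83
eef_pos: [0.5997, 0.2007, 0.2269]
tcp_rot: [0.744, 0.668, 0.008, 0.004]
contact_force: [9.5, 6.1, 6.5]
opening: 0.18
t 15.93 grasp [0.6024 0.2016 0.072 ] rail x',y',z (mm) [577.9 263.9  72. ] F x'y'z [7.37 8.49 5.56] open 0.180
rot err tool deg [ 0.96 -0.45 -0.12] q [ 0.16  0.39  1.8   0.    0.94 -1.3 ]
```

View pics/p15b.png

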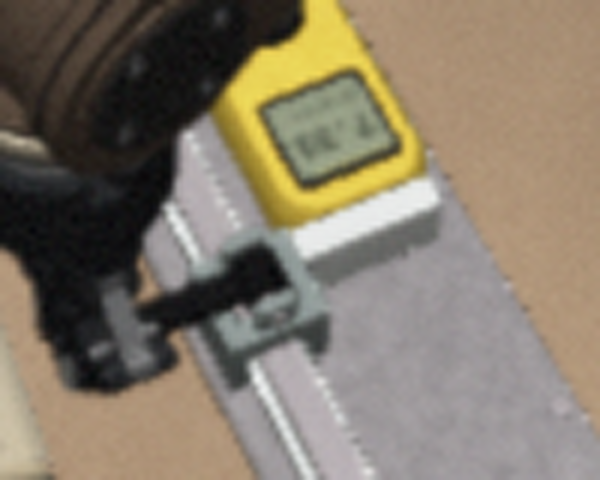

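```bash
python3 -m jog '[{"grip":1,"x":0,"y":-1,"z":4,"rx":0,"ry":0,"rz":0},{"grip":1,"x":0,"y":-1,"z":4,"rx":0,"ry":0,"rz":0},{"grip":1,"x":0,"y":-1,"z":3,"rx":0,"ry":0,"rz":0},{"grip":1,"x":0,"y":0,"z":0,"rx":0,"ry":0,"rz":0}]' 60; python3 -c "
from h import *
st()"; python3 -m jog '[{"grip":1,"x":0,"y":0,"z":3,"rx":0,"ry":0,"rz":0},{"grip":1,"x":0,"y":0,"z":0,"rx":0,"ry":0,"rz":0},{"grip":1,"x":0,"y":0,"z":0,"rx":0,"ry":0,"rz":0}]' 60; python3 pic.py p16;python3 - <<'E'
from h import *
a,b=pickle.load(open("p16.pkl","rb"))
cv2.imwrite("pics/p16b.png",cv2.resize(b["frame"][240:320,280:380,::-1],None,fx=6,fy=6,interpolation=cv2.INTER_CUBIC))
E
```

```text
time: 16.27
eef_pos: [0.5997, 0.2008, 0.221]
tcp_rot: [0.744, 0.668, 0.012, 0.007]
contact_force: [9.6, 4.1, 17.5]
opening: 0.178
t 16.27 grasp [0.604  0.2017 0.066 ] rail x',y',z (mm) [579.4 264.1  66. ] F x'y'z [ 9.1   5.11 17.45] open 0.178
rot err tool deg [ 1.52 -0.47 -0.09] q [ 0.16  0.4   1.8   0.    0.92 -1.3 ]
time: 16.52
eef_pos: [0.5998, 0.2009, 0.2183]
tcp_rot: [0.745, 0.667, 0.013, 0.006]
contact_force: [9.5, 4.4, 17.6]
opening: 0.183
t 16.62 grasp [0.6042 0.2022 0.0633] rail x',y',z (mm) [579.6 264.7  63.3] F x'y'z [ 9.07  4.89 18.61] open 0.179
rot err tool deg [ 1.57 -0.64 -0.22] q [ 0.16  0.4   1.8   0.    0.91 -1.3 ]
```

View pics/p16b.png

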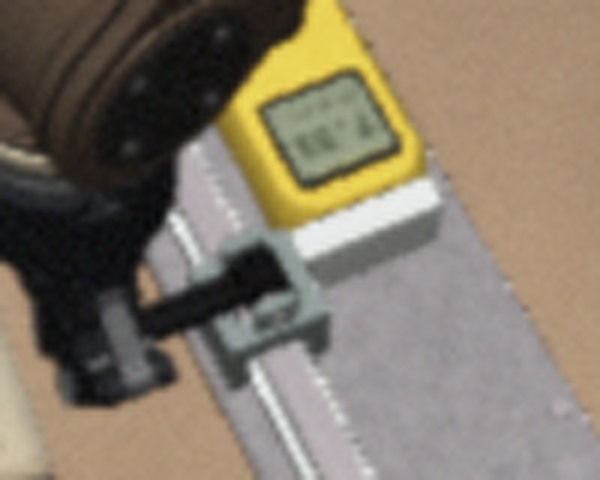

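```bash
cat > jaw.py <<'E'
from h import *
import sys
g=lambda x:cv2.resize(x,None,fx=8,fy=8,interpolation=cv2.INTER_CUBIC)
ref=pickle.load(open("p14.pkl","rb"))[1]["frame"]
for t in sys.argv[1:]:
    f=pickle.load(open(t+".pkl","rb"))[1]["frame"];o=[]
    for x0,y0,x1,y1 in((338,266,360,288),(328,296,340,306)):
        r=cv2.matchTemplate(g(f[y0-4:y1+4,x0-4:x1+4]),g(ref[y0:y1,x0:x1]),cv2.TM_CCOEFF_NORMED);_,m,_,l=cv2.minMaxLoc(r);o+=[round(m,3),l[0]/8-4,l[1]/8-4]
    print(t,o)
E
python3 jaw.py p8 p9 p10 p11 p12 p13 p14 p15 p16
python3 -m jog '[{"grip":1,"x":-1.5,"y":-1,"z":3,"rx":0,"ry":0,"rz":0},{"grip":1,"x":-1,"y":0,"z":3,"rx":0,"ry":0,"rz":0},{"grip":1,"x":0,"y":0,"z":3,"rx":0,"ry":0,"rz":0},{"grip":1,"x":0,"y":0,"z":0,"rx":0,"ry":0,"rz":0}]' 60; python3 pic.py p17; python3 jaw.py p17
python3 - <<'E'
from h import *
a,b=pickle.load(open("p17.pkl","rb"))
cv2.imwrite("pics/p17b.png",cv2.resize(b["frame"][240:320,280:380,::-1],None,fx=6,fy=6,interpolation=cv2.INTER_CUBIC))
E
```

```text
p8 [0.998, 0.0, 0.0, 0.997, 0.0, 0.0]
p9 [0.998, 0.0, 0.0, 0.997, 0.0, 0.0]
p10 [0.997, 0.0, 0.0, 0.997, 0.0, 0.0]
p11 [0.993, 0.125, 0.125, 0.993, 0.125, 0.125]
p12 [0.965, 0.25, 0.625, 0.98, 0.25, 0.5]
p13 [0.954, 0.25, 0.75, 0.975, 0.375, 0.5]
p14 [0.999, 0.0, 0.0, 0.999, 0.0, 0.0]
p15 [0.998, 0.0, 0.0, 0.997, 0.0, 0.0]
p16 [0.995, 0.125, 0.0, 0.994, 0.0, 0.0]
time: 16.95
eef_pos: [0.5999, 0.1999, 0.2135]
tcp_rot: [0.745, 0.667, 0.015, 0.006]
contact_force: [5.0, 8.3, 33.9]
opening: 0.182
t 17.05 grasp [0.6044 0.2017 0.0587] rail x',y',z (mm) [579.9 264.1  58.7] F x'y'z [ 3.88  9.03 33.68] open 0.183
rot err tool deg [ 1.64 -0.82 -0.31] q [ 0.16  0.4   1.81  0.01  0.9  -1.3 ]
p17 [0.997, 0.0, 0.0, 0.997, 0.0, 0.0]
```

View pics/p17b.png

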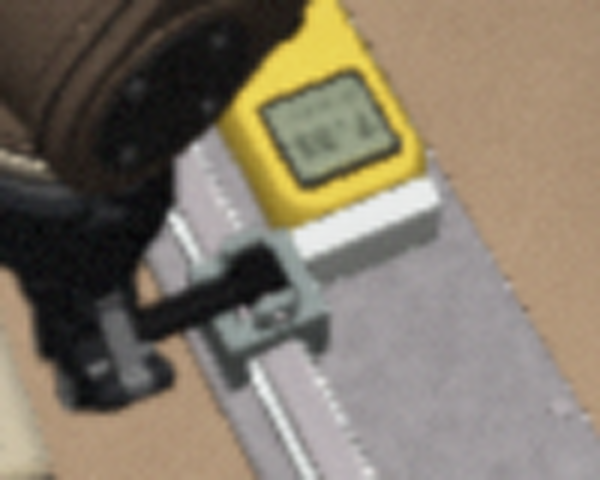

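```bash
python3 -m jog '[{"grip":1,"x":1,"y":0,"z":-2.5,"rx":0,"ry":0,"rz":0},{"grip":1,"x":1,"y":0,"z":-2.5,"rx":0,"ry":0,"rz":0},{"grip":1,"x":0,"y":0,"z":0,"rx":0,"ry":0,"rz":0}]' 60; python3 -c "
from h import *
st()"; python3 -m jog '[{"grip":0.4,"x":0,"y":0,"z":0,"rx":0,"ry":0,"rz":0},{"grip":0.4,"x":0,"y":0,"z":0,"rx":0,"ry":0,"rz":0},{"grip":0.4,"x":0,"y":0,"z":0,"rx":0,"ry":0,"rz":0},{"grip":0.4,"x":0,"y":0,"z":-15,"rx":0,"ry":0,"rz":0},{"grip":0.4,"x":0,"y":0,"z":-35,"rx":0,"ry":0,"rz":0},{"grip":0.4,"x":0,"y":0,"z":-35,"rx":0,"ry":0,"rz":0},{"grip":0.4,"x":0,"y":0,"z":-30,"rx":0,"ry":0,"rz":0}]';python3 -m jog '[{"grip":0.4,"x":35,"y":-15,"z":0,"rx":0,"ry":0,"rz":0},{"grip":0.4,"x":35,"y":-15,"z":0,"rx":0,"ry":0,"rz":0},{"grip":0.4,"x":35,"y":-15,"z":0,"rx":0,"ry":0,"rz":0},{"grip":0.4,"x":35,"y":-15,"z":0,"rx":0,"ry":0,"rz":0},{"grip":0.4,"x":35,"y":-15,"z":0,"rx":0,"ry":0,"rz":0},{"grip":0.4,"x":35,"y":-15,"z":0,"rx":0,"ry":0,"rz":0},{"grip":0.4,"x":35,"y":-15,"z":0,"rx":0,"ry":0,"rz":0},{"grip":0.4,"x":35,"y":-15,"z":0,"rx":0,"ry":0,"rz":0}]'; python3 pic.py p18;python3 jaw.py p18
python3 - <<'E'
from ov import *
a,b=pickle.load(open("p18.pkl","rb"))
overlay(a,.505,.2655,1.57,(225,180,295,255),8,"pics/q1.png")
overlay(b,.505,.2655,1.57,(280,245,360,320),8,"pics/q2.png")
A=cv2.imread("pics/q1.png");B=cv2.imread("pics/q2.png");cv2.imwrite("pics/q5.png",cv2.resize(np.hstack([A,B]),(800,400)))
cv2.imwrite("pics/p18b.png",cv2.resize(b["frame"][220:320,280:400,::-1],None,fx=6,fy=6,interpolation=cv2.INTER_CUBIC))
cv2.imwrite("pics/p18s.png",b["frame"][:,:,::-1])
E
```

```text
time: 17.3
eef_pos: [0.5994, 0.2007, 0.2152]
tcp_rot: [0.745, 0.667, 0.015, 0.008]
contact_force: [11.6, 3.7, 19.0]
opening: 0.184
t 17.30 grasp [0.6044 0.2021 0.0603] rail x',y',z (mm) [579.8 264.5  60.3] F x'y'z [11.14  4.86 18.96] open 0.184
rot err tool deg [ 1.78 -0.68 -0.23] q [ 0.16  0.4   1.81  0.    0.9  -1.3 ]
time: 17.88
eef_pos: [0.5908, 0.1988, 0.3177]
tcp_rot: [0.744, 0.669, -0.002, -0.001]
contact_force: [0.8, -0.2, 0.7]
opening: 0.597
time: 18.55
eef_pos: [0.5007, 0.4913, 0.3157]
tcp_rot: [0.744, 0.669, -0.003, 0.0]
contact_force: [1.2, -0.2, -0.2]
opening: 0.603
t 18.65 grasp [0.4982 0.4939 0.1608] rail x',y',z (mm) [443.5 543.6 160.8] F x'y'z [-0.16 -1.41 -0.18] open 0.600
rot err tool deg [-0.23  0.13  0.26] q [ 0.64  0.42  1.57  0.    1.15 -0.83]
p18 [0.998, 0.0, 0.0, 0.997, 0.0, 0.0]
[0.53013322 0.21088864 0.055     ]
[0.53013322 0.21088864 0.055     ]
```

View pics/q5.png

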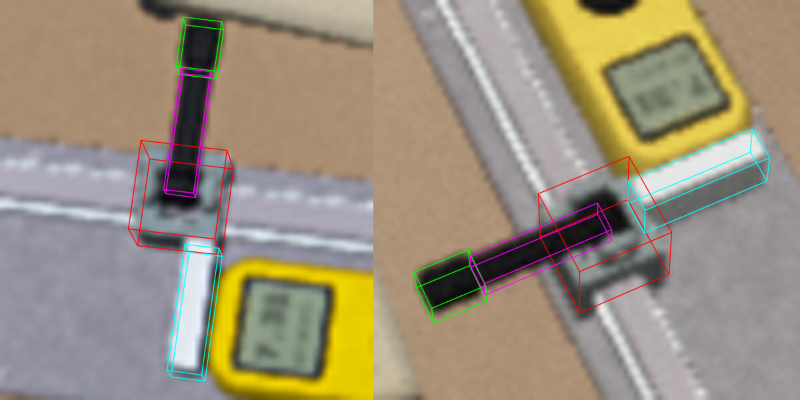

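View pics/p18b.png

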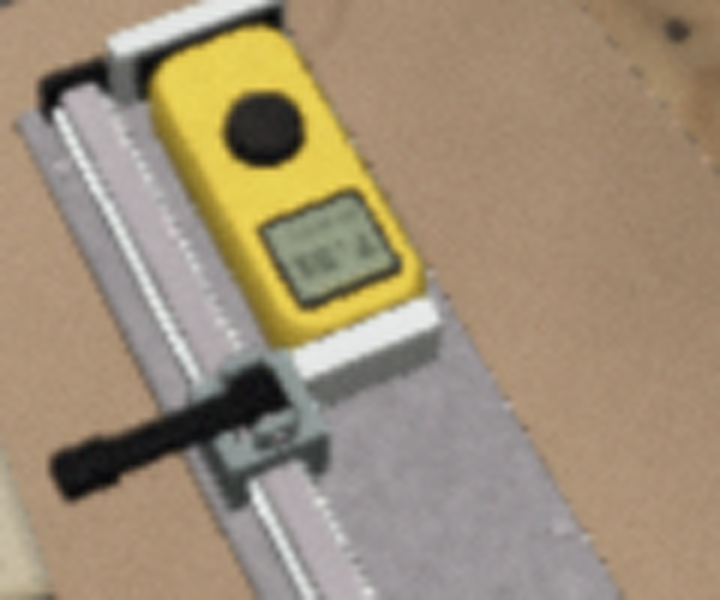

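View pics/p18s.png

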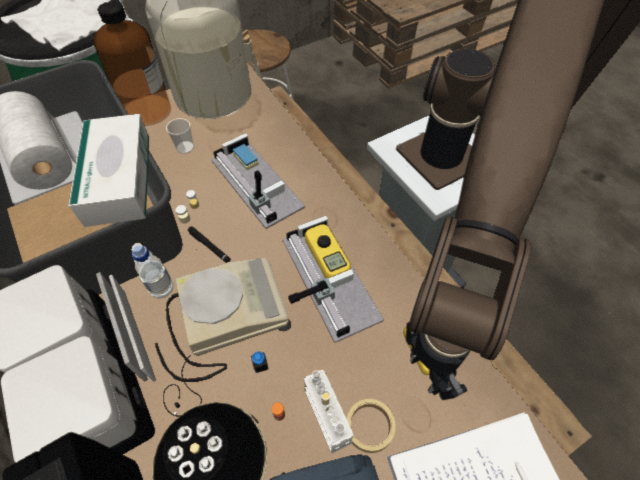

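Run:
```python
from h import *
P={t:pickle.load(open(t+".pkl","rb")) for t in("p12","p18")}
g=lambda x:cv2.resize(x,None,fx=16,fy=16,interpolation=cv2.INTER_CUBIC)
for cam,bs in((1,((286,290,304,306),(286,290,320,306),(338,266,360,288))),(0,((254,180,268,202),(250,225,266,252)))):
    for x0,y0,x1,y1 in bs:
        r=cv2.matchTemplate(g(P["p18"][cam]["frame"][y0-3:y1+3,x0-3:x1+3]),g(P["p12"][cam]["frame"][y0:y1,x0:x1]),cv2.TM_CCOEFF_NORMED);_,m,_,l=cv2.minMaxLoc(r);print(cam,round(m,3),l[0]/16-3,l[1]/16-3)
```

```text
1 0.997 -0.375 -0.75
1 0.996 -0.375 -0.75
1 0.961 -0.125 -0.625
0 0.994 0.9375 0.0625
0 0.97 0.75 0.125
```

```bash
python3 -c "
from plant import *
print(sign_off(),get_state()['time'])"
```

```text
the job is handed in; nothing more can be done
the job is handed in; nothing more can be done
```

I slid the meter holder's stop against the end of the meter and locked it with the cam lever flipped fully over, away from the robot. I handed the job in at about 18.7 s of the 38 s.

**What I did:** I drew the stop along by pinching its lever until it pressed the meter against the fence, at about 10 N. The first locking push dragged the stop back about 1.5 mm. I lifted the lever back up to about 0.8 rad and pressed the stop against the meter again. I then locked it with the lever still pinched and held toward the meter.

**Last checks:**
- **Stop:** side-camera matching showed no shift of the jaw from its position when pressed against the meter at about 10.8 N.
- **Lever:** the 1.57 rad overlay fits in both views, and the lever end agrees to about 0.01 rad with the first locking, which was pressed to the end stop.
- **Meter:** it lies in its holder against the fence.
- **Other holder:** its lever is still standing up.
- **Robot:** the gripper was clear of everything, with contact force under about 1.5 N.

**Disagreements:** my absolute position fits from the overlay scatter by about 2 to 4 mm, so contact rests on the force readings and relative image tracking. The wrist force peaked at about 37 N in the first locking push and about 35 N in the second. Forces were only read at the end of each move.

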